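Bring the large-chip case from the covered carousel to the photo nest

ROBOT

A 7-joint arm with a two-finger parallel gripper is mounted at the origin on a cart in front of the work surface, level with it; the furniture and walls round the work are solid. World frame = base frame: x ahead of the robot, y to its left, z up, the work surface at z = 0. Lengths are in m, angles in rad, forces in N, time in s.
With the tool pointing down it reaches from about 0.4 to 0.925 m from the base axis. Payload 5.6 kg.
Tool frame: the origin (TCP) lies on the centre line of the jaws, within the pads' length; the fingertips stand tip_extent ahead of it and the grasp point (between the pads) lies 5 mm behind it (tip_extent is the distance from the TCP to the fingertips, in m); z points along the fingers, y is the line along which they close (so a half turn about z gives the same grasp; the last joint's range is limited). The gripper opens to 85 mm and grips with 20 to 120 N. Pads are 22 mm wide; open, the fingers measure 114 mm over their backs; the gripper's body (76 mm by 85 mm) begins 54 mm behind the grasp point. The pads swing forward as they close: fully open they stand 13 mm farther back than shut.
Start: joints at [1.147, 0.468, -0.012, 1.603, 0.006, 1.071, -0.056], TCP at [0.242, -0.603, 0.245] pointing down, gripper open.
Joint ranges: [-2.53, 2.53], [-0.31, 2.02], [-1.57, 1.55], [0.28, 2.44], [-1.29, 4.43], [0.15, 1.84], [-2.92, 2.92]. Speed limits (rad/s): [2.57, 2.57, 3.14, 3.14, 3.14, 3.14, 3.14].

INTERFACE

Orientations are given as a 3x3 rotation matrix whose columns are the frame's x, y, z axes.
In Python, from bench import get_state, grab_frame, camera_params, close_job, tip_extent gives the robot as it stands.
- The arm moves only by the tool send_rows, never from a script. Its argument "commands" is a list of rows, each an object of numbers: "tx", "ty", "tz": the shift along the tool's x, y, z as a fraction of full scale; "rx", "ry", "rz": the turn, a rotation vector about the tool's x, y, z as a fraction of full scale. In form: [{"tx": .., "ty": .., "tz": .., "rx": .., "ry": .., "rz": ..}, ...]. A call has 1 to 12 rows; each row shifts and turns the commanded pose from where the row before left it, along the tool's axes as they then stand; what a row does not reach is not made up. Full scale, the value 1, is 80 mm for a shift and 1.5 rad for a turn. A row lasts 1/10 s, in which the tool goes at most 50 mm and 8.59 degrees, less where a joint would pass 70% of its speed; a pose out of reach is approached as far as the arm can. A call with a number of a shift or a turn outside -1 to 1 is refused whole. A call with a gripper value outside its range is refused whole. "grip" is the closure, from 0 (fully open) to 1 (shut), set as the call begins (left out, the last holds). The fingers move at their own pace and stop on an object; "grip_force" is the grip in N (left out, the last holds). Time passes only in rows, so rows that do not move let the fingers close. It gives the time, the measured TCP pose, the force, the opening and the grip force at its end, in the units of the state.
- get_state(): the state, without advancing time (a new reading comes with each control period).
- grab_frame(name): name is "scene" or "top"; returns (picture, depth): 400x640x3 uint8, blue, green, red; 400x640 float32, m along the optical axis (not along the pixel's ray), 0 where there is no reading.
- camera_params(name): a dict with "fx", "fy", "cx", "cy" (pixels), "R" (3x3) and "t" (3): a world point X has camera coordinates R X + t. Camera axes: x right, y down, z forward; pixel columns grow to the right and rows downward; lengths in m; the calibration is good to about 2 mm. A picture is of the moment at which its call begins. camera_params takes no time and is no camera call.
- close_job(): hands the job in; it is judged then, once.
The state is a dict: "clock": time; "joints": joint angles; "qvel": joint speeds; "effort": joint torques, N m; "eef_pos": TCP position; "tcp_rot": TCP orientation; "force": force on the tool from outside, world axes, zero at the start; "wrist_torque": the same for the moment, N m; "opening": finger opening in m; "grasp_force": force on a finger pad.
Only numpy, scipy, OpenCV 4.12 (cv2) and the standard library are available. Lean on these libraries where they do the work, as an engineer would, in place of code of your own. Each camera call takes 0.05 s, during which the arm holds its last target. There are 200 camera calls.

TASK

Turn the covered carousel by its middle knob until the case with the one large square chip stands at the open port, press on its lid with the fingertips and draw it straight out on to the landing, right up to the landing's stop, then swing the dust shutter fully closed over the port. Pick the case up from the landing and set it down flat in the photo nest between the end stops; leave the other cases in their bays and do not move the tweezers or the memory stick.

Things in the scene. Friction and masses are not known exactly. Their poses are not given: they have to be found in the camera images.
- carousel: fixed round carousel, 126 mm across, on a 2 mm bench mat; origin at the centre of its underside, z up; its -x axis runs from its axis through the port to the landing, towards the robot's right. A grey skirt (outer radius 62 mm) and a clear flat cover (top at z 44 mm) close it all round except at the port. The turntable inside has six bays 60 degrees apart, floor at z 26 mm
- port (a point): middle of the port, at the height of the cover's top. Here a sector of the cover, 26 degrees to either side of the carousel's -x axis and from 29 mm radius outward, is cut away; the skirt is cut down to z 34 mm, with a gap 31 mm wide (y -15.5 to 15.5 mm) through which a case slides out. A bay is a channel 28 mm wide, 8 mm deep, so a case stands 4 mm proud of it but its sides cannot be gripped
- landing (a point): point on the landing's floor (z 25.5 mm in the carousel's frame) where the centre of a case lies when it rests against the stop, 80 mm from the axis. The landing is an aluminium tongue only 18 mm wide, from x -60 to -97 mm, with a stop lip 4 mm high at its end; a case on it overhangs 3 mm each side and fingers can pass down beside it
- knob_grip (a point): grip point of the turntable's round black knob (32 mm diameter), on the carousel's axis, 84 mm above its origin; the knob reaches from 19 mm below to 11 mm above this point, the cover's top is 40 mm below. It turns the turntable and all cases with it, either way, with no end stops or detents; light friction (0.06 N m), it stays where it is left
- wanted_case: the wanted case: flat black box with clear lid, 30 x 24 x 12 mm, about 30 g, a square 15 mm black chip amid white foam; origin at the centre of its underside, x along its 30 mm length, z up. In its bay its length points outward, its centre 41 mm from the axis. Starts 0.9 to 2.2 rad from the port. Slides easily: the lid holds to pressing fingertips (6 N) more than the floor does
- case_b: another chip case of the same size, with two narrow chips at its ends and white foam between; stays in its bay
- case_c: another chip case with two narrow chips; stays in its bay
- case_d: another chip case with two narrow chips; stays in its bay
- case_e: another chip case with two narrow chips; stays in its bay
- shutter (a joint): dust shutter, an aluminium leaf turning on the carousel's axis just above the cover (its top at z 47 mm): 0 rad = fully closed over the port, where it stops; grows to 1.0 as it swings open towards the carousel's +y side; starts open. Light friction, stays where it is left
- shutter_knob (a point): grip point of the shutter's small upright round knob (12 mm diameter, from 47 to 77 mm above the carousel's origin; this point at 70 mm), 50 mm from the carousel's axis; straight over the port, on the carousel's -x axis, when closed
- photo_nest: fixed nest on the worktop: grey plate 80 x 56 x 5 mm with a 16 mm wide plinth, its flat top 22 mm above the origin (centre of the underside), x along the plinth. A case lies on it, its 30 mm length along x, between two end stops with short ears that rise 6 mm above the plinth's top and leave 2.5 mm of play all round; 27 mm between the ears stay free for fingers on the case's long sides
- tweezers: steel tweezers lying beyond the nest, 113 x 16 x 11 mm; leave alone. (Of the room: the soldering station, 0.135 m high, at x 0.58, y 0.03, and a microscope camera, 0.22 m high, at x 0.455, y 0.10, stand between carousel and nest: pass above them)
- memory_stick: memory stick lying on the mat's far end, 48 x 18 x 10 mm; leave alone. (Of the room: a microscope's upright screen, 0.20 to 0.41 m high, runs to about x 0.49, y 0.24, at the nest's left; a socket box hangs over x 0.59 to 0.69, y -0.11 to -0.01, 0.31 to 0.39 m high, beyond the carousel)

How it is judged:
By the outcome, as a careful person would: the job done as asked, in the order asked, and still so for the second after the job is handed in, with the robot touching nothing.
It also fails if it takes over 72 s, if anything falls off the work surface, if the arm or the gripper's body presses on something with over 40 N, if the wrist force passes 120 N, or if a joint passes its speed limit or range.

## Working session

There is one attempt and no reset: what is moved stays moved. The work goes in short steps, Python scripts to look and compute and a tool call to move; the robot and the scene stay as the last step left them, time stands still between calls to the robot, and variables do not carry over. Pictures are saved under pics/ and viewed, at most 10 in all, crops included, and the job is handed in when it is done.

Besides the shell and the picture viewer there is one more tool, called after "Request:" by a JSON object that holds its "api" and its "payload". send_rows: Moves the arm, as the interface text tells. Shift numbers are shares of 80 mm and turn numbers shares of 1.5 rad, none past 1 either way. Its arguments: {"type":"object","properties":{"commands":{"type":"array"},"grip":{"type":"number"},"grip_force":{"type":"number"}},"required":["commands"]}

```bash
mkdir -p pics; python3 - <<'E'
from bench import *
import cv2,numpy as np
s=get_state();print(s['eef_pos'],s['tcp_rot'],tip_extent if not callable(tip_extent) else tip_extent())
for n in('scene','top'):
    im,d=grab_frame(n);cv2.imwrite(f'pics/{n}0.png',im);np.save(f'{n}0.npy',d);p=camera_params(n)
    print(n,p['fx'],p['cx'],p['cy'],np.round(p['R'],3).tolist(),p['t'])
E
```

```text
[ 0.24130778 -0.60296297  0.24431457] [[ 9.28399700e-01  3.71582270e-01 -7.83189094e-04]
 [ 3.71583074e-01 -9.28398290e-01  1.62311006e-03]
 [-1.23992495e-04 -1.79791471e-03 -9.99998376e-01]] 0.014
scene 368.15483239227507 323.10611795995897 201.65382203218897 [[0.778, -0.628, 0.011], [-0.308, -0.398, -0.864], [0.548, 0.669, -0.503]] [-0.40226541  0.24765159  0.59124683]
top 424.3694858788275 319.3850285724732 205.07210629563468 [[0.191, -0.981, -0.01], [-0.902, -0.172, -0.397], [0.387, 0.085, -0.918]] [-0.08797647  0.51091671  0.7143634 ]
```

View pics/scene0.png

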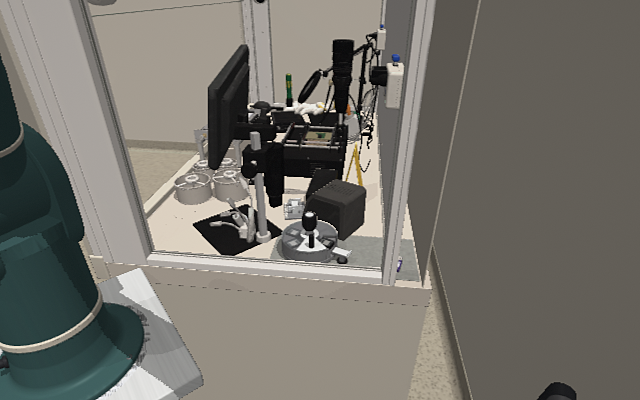

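View pics/top0.png

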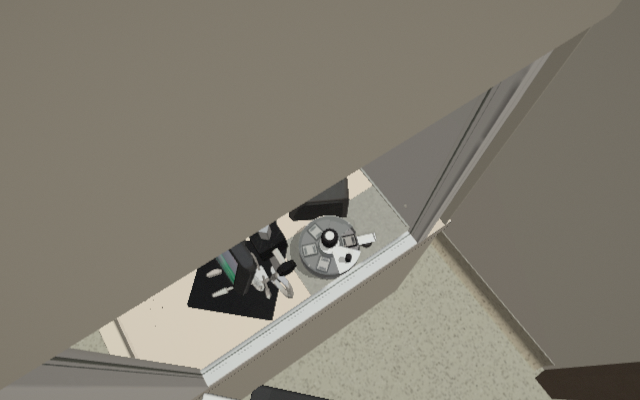

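```bash
cat >h.py <<'E'
from bench import *
import cv2,numpy as np
def ray(n,u,v,z):
    p=camera_params(n);R=np.array(p['R']);t=np.array(p['t'])
    c=-R.T@t;d=R.T@np.array([(u-p['cx'])/p['fx'],(v-p['cy'])/p['fy'],1]);return c+d*(z-c[2])/d[2]
def dp(n,D,u,v):
    p=camera_params(n);R=np.array(p['R']);t=np.array(p['t']);z=D[v,u]
    return R.T@(np.array([(u-p['cx'])/p['fx']*z,(v-p['cy'])/p['fy']*z,z])-t)
def proj(n,X):
    p=camera_params(n);c=np.array(p['R'])@X+np.array(p['t']);return c[0]/c[2]*p['fx']+p['cx'],c[1]/c[2]*p['fy']+p['cy']
E
python3 - <<'E'
from h import *
T=np.load('top0.npy');S=np.load('scene0.npy')
for n in('scene','top'):
    p=camera_params(n);print(n,'cam',-np.array(p['R']).T@p['t'])
for n,D,pts in(('top',T,[(200,100),(450,80),(560,50),(330,236),(330,247),(366,239),(347,257),(300,300),(350,330),(405,240),(440,222),(360,170),(480,100)]),('scene',S,[(310,216),(312,238),(340,252),(400,265),(260,262),(260,275),(410,100),(70,100),(150,200),(170,3),(295,207),(390,150),(398,267),(315,205)])):
    for u,v in pts: print(n,u,v,np.round(dp(n,D,u,v),3),round(float(D[v,u]),2))
im=cv2.imread('pics/top0.png');cv2.imwrite('pics/tc.png',cv2.resize(im[195:295,250:390],None,fx=5.5,fy=5.5,interpolation=cv2.INTER_CUBIC))
im=cv2.imread('pics/scene0.png');cv2.imwrite('pics/sc.png',cv2.resize(im[150:280,220:420],None,fx=4,fy=4,interpolation=cv2.INTER_CUBIC))
E
```

```text
scene cam [ 0.0655927  -0.54966936  0.51602595]
top cam [ 0.20078269 -0.05908946  0.85748793]
top 200 100 [0.299 0.012 0.713] 0.18
top 450 80 [ 0.421 -0.111  0.609] 0.31
top 560 50 [ 0.575 -0.244  0.505] 0.45
top 330 236 [ 0.463 -0.021  0.097] 0.8
top 330 247 [ 0.45  -0.024  0.072] 0.82
top 366 239 [ 0.496 -0.091  0.022] 0.88
top 347 257 [ 0.434 -0.059  0.077] 0.81
top 300 300 [ 0.352  0.019 -0.001] 0.85
top 350 330 [ 0.419 -0.118 -0.803] 1.6
top 405 240 [ 0.511 -0.172  0.017] 0.88
top 440 222 [ 0.573 -0.243 -0.001] 0.92
top 360 170 [ 0.666 -0.054 -0.001] 0.97
top 480 100 [ 0.53  -0.177  0.461] 0.48
scene 310 216 [ 0.46  -0.025  0.099] 0.78
scene 312 238 [ 0.434 -0.066  0.077] 0.75
scene 340 252 [ 0.49  -0.091  0.03 ] 0.78
scene 400 265 [ 0.574 -0.186  0.013] 0.77
scene 260 262 [ 0.343 -0.006  0.022] 0.76
scene 260 275 [ 0.334 -0.02   0.001] 0.76
scene 410 100 [ 0.515 -0.203  0.372] 0.55
scene 70 100 [0.125 0.19  0.35 ] 0.61
scene 150 200 [0.246 0.402 0.019] 0.98
scene 170 3 [1.135 2.586 0.402] 2.74
scene 295 207 [0.525 0.125 0.026] 0.95
scene 390 150 [0.727 0.001 0.173] 0.9
scene 398 267 [ 0.567 -0.188  0.012] 0.77
scene 315 205 [0.521 0.037 0.075] 0.86
```

View pics/tc.png

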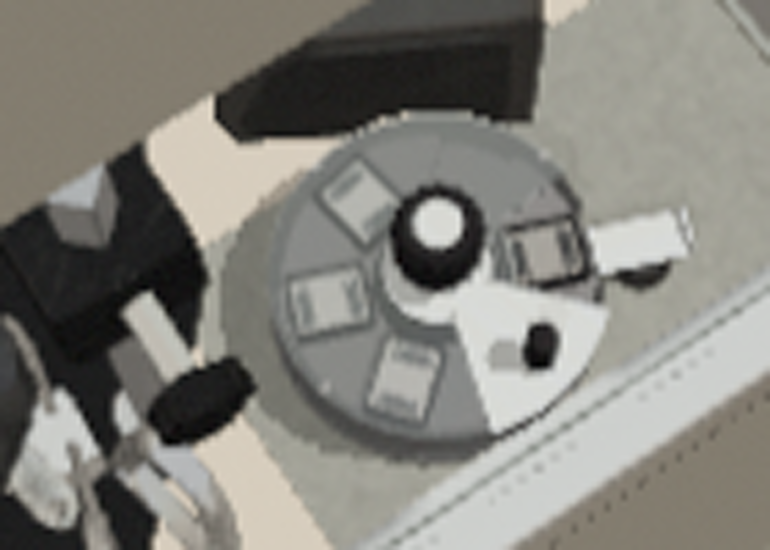

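View pics/sc.png

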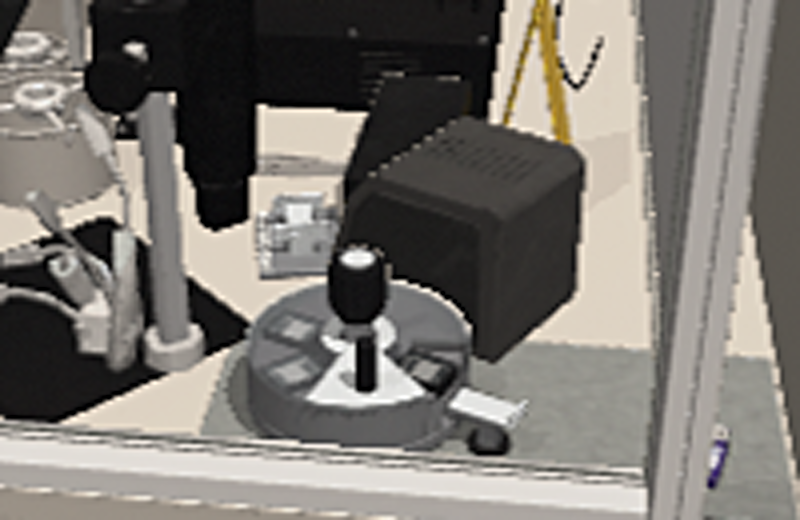

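```bash
python3 - <<'E'
from h import *
im=cv2.imread('pics/top0.png')[212:280,292:364]
im=cv2.cvtColor(im,cv2.COLOR_BGR2GRAY);im=cv2.createCLAHE(4,(4,4)).apply(im)
cv2.imwrite('pics/tc2.png',cv2.resize(im,None,fx=8.5,fy=8.5,interpolation=cv2.INTER_CUBIC))
for name,u,v,z in(('knobtop',437,222,.097),('landing far L',690,208,.0275),('landing far R',690,260,.0275),('near',590,238,.0275),('near2',600,272,.0275),('shknob',541,335,.079),('case',547,250,.040),('c1',365,200,.04),('c2',328,302,.04),('c3',403,378,.04),('shut edge a',607,308,.049),('shut edge b',492,433,.049),('shut in',455,290,.049)):
    print(name,np.round(ray('top',250+u/5.5-.4,195+v/5.5-.4,z),4))
for name,u,v,z in(('nest',297,275,.0),('nest platetop?',300,237,.02),('nestcorner',262,278,.005),('nest tl',255,228,.02),('knobtop',356,258,.097),('shk',366,340,.079),('landing end',525,408,.0275),('landend2',512,432,.0275)):
    print(name,np.round(ray('scene',220+u/4-.4,150+v/4-.4,z),4))
E
```

```text
knobtop [ 0.4647 -0.0187  0.097 ]
landing far L [ 0.5122 -0.1075  0.0275]
landing far R [ 0.4918 -0.1104  0.0275]
near [ 0.4933 -0.0725  0.0275]
near2 [ 0.4808 -0.0782  0.0275]
shknob [ 0.4371 -0.0606  0.079 ]
case [ 0.4813 -0.0574  0.04  ]
c1 [0.4879 0.0122 0.04  ]
c2 [0.4466 0.0178 0.04  ]
c3 [ 0.4238 -0.0145  0.04  ]
shut edge a [ 0.4606 -0.0823  0.049 ]
shut edge b [ 0.4076 -0.0496  0.049 ]
shut in [ 0.457  -0.0273  0.049 ]
nest [0.5137 0.116  0.    ]
nest platetop? [0.5239 0.1261 0.02  ]
nestcorner [0.4898 0.1203 0.005 ]
nest tl [0.5073 0.1534 0.02  ]
knobtop [ 0.4639 -0.0148  0.097 ]
shk [ 0.4377 -0.0578  0.079 ]
landing end [ 0.5106 -0.1022  0.0275]
landend2 [ 0.4915 -0.1129  0.0275]
```

View pics/tc2.png

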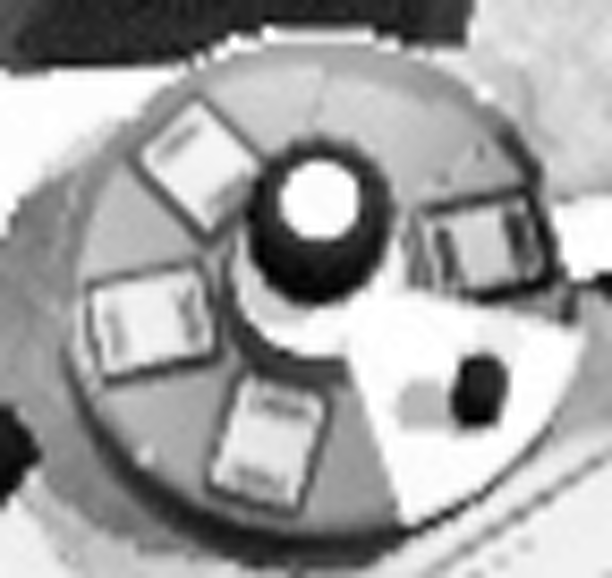

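```bash
cat >>h.py <<'E'
def cloud(n,D):
    p=camera_params(n);R=np.array(p['R']);t=np.array(p['t']);v,u=np.mgrid[:400,:640]
    P=np.stack([(u-p['cx'])/p['fx']*D,(v-p['cy'])/p['fy']*D,D],-1);P=(P-t)@R;P[D<=0]=np.nan;return P
E
python3 - <<'E'
from h import *
S=np.load('scene0.npy');T=np.load('top0.npy');C=cloud('scene',S);K=cloud('top',T)
# header lower edge along top image columns
for u in range(60,560,60):
    col=K[:,u,2];w=np.where(col>.35)[0]; print('hdr',u,w.max(),np.round(K[w.max(),u],3))
for (u,v) in((60,60),(90,100),(100,170),(120,250),(20,10),(405,5),(415,100),(396,200)): print('post',u,v,np.round(C[v,u],3))
c=np.array([.4645,-.017])
for nm,Q in(('s',C),('t',K)):
    d=np.hypot(Q[...,0]-c[0],Q[...,1]-c[1]);m=(d<.13)&(Q[...,2]>.105)
    q=Q[m];print(nm,len(q))
    if len(q): print(np.round(q[np.argsort(d[m])][:3],3), np.round([q.min(0),q.max(0)],3))
print('blob',np.round(C[260,342],3),np.round(C[259,340],3))
N=C[190:225,280:310];m=np.isfinite(N[...,0])&(N[...,2]>.012)
print('nest z>12mm',np.round(np.nanmin(N[m],0),3),np.round(np.nanmax(N[m],0),3))
cv2.imwrite('pics/nest.png',cv2.resize(cv2.imread('pics/scene0.png')[192:224,272:312],None,fx=16,fy=16,interpolation=cv2.INTER_CUBIC))
for v in range(192,224,3): print(v,' '.join('%d,%d,%d'%tuple(np.round(C[v,u]*1000)) for u in range(280,310,4)))
E
```

```text
hdr 60 399 [0.149 0.163 0.456]
hdr 120 393 [0.153 0.159 0.351]
hdr 180 279 [0.253 0.058 0.553]
hdr 240 267 [0.315 0.067 0.352]
hdr 300 205 [ 0.327 -0.016  0.552]
hdr 360 168 [ 0.368 -0.057  0.552]
hdr 420 131 [ 0.412 -0.101  0.552]
hdr 480 157 [ 0.525 -0.213  0.351]
hdr 540 96 [ 0.568 -0.254  0.438]
post 60 60 [0.129 0.183 0.413]
post 90 100 [0.15  0.163 0.351]
post 100 170 [0.135 0.178 0.223]
post 120 250 [0.125 0.188 0.039]
post 20 10 [0.102 0.209 0.482]
post 405 5 [0.741 0.016 0.486]
post 415 100 [ 0.521 -0.207  0.372]
post 396 200 [ 0.515 -0.201  0.198]
s 2936
[[ 0.53   0.001  0.106]
 [ 0.532 -0.001  0.107]
 [ 0.533 -0.01   0.108]] [[ 0.347 -0.056  0.105]
 [ 0.593  0.11   0.385]]
t 29254
[[ 0.533 -0.01   0.105]
 [ 0.532  0.004  0.107]
 [ 0.534 -0.004  0.106]] [[ 0.335 -0.147  0.105]
 [ 0.582  0.092  0.738]]
blob [ 0.492 -0.096  0.01 ] [ 0.49  -0.092  0.011]
nest z>12mm [ 0.447 -0.032  0.012] [0.615 0.239 0.117]
192 455,81,112 469,86,105 575,232,6 584,226,6 593,218,7 603,212,6 610,203,8 577,139,46
195 456,83,103 560,231,2 571,227,1 578,216,3 589,213,0 597,204,2 606,197,1 571,131,43
198 457,86,94 550,216,2 559,210,2 570,205,1 550,156,30 559,150,29 597,185,0 517,58,85
201 458,88,85 542,204,1 531,167,22 540,161,22 546,151,24 556,147,23 585,169,2 517,58,77
204 456,86,78 530,185,5 535,174,8 530,147,23 537,137,25 563,157,6 571,150,6 514,55,71
207 514,181,4 525,178,1 528,164,6 518,129,26 527,124,25 536,118,25 562,137,7 515,56,62Traceback (most recent call last):
  File "<stdin>", line 16, in <module>
  File "<stdin>", line 16, in <genexpr>
ValueError: cannot convert float NaN to integer
```

View pics/nest.png

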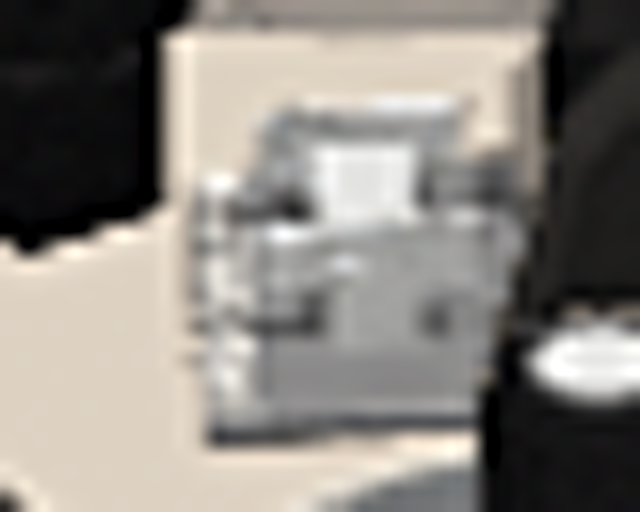

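Request:
{"api": "send_rows", "payload": {"commands": [{"tx": 0.31,"ty": -0.444,"tz": 0.175},{"tx": 0.31,"ty": -0.444,"tz": 0.175},{"tx": 0.31,"ty": -0.444,"tz": 0.175},{"tx": 0.31,"ty": -0.444,"tz": 0.175},{"tx": 0.31,"ty": -0.444,"tz": 0.175},{"tx": 0.31,"ty": -0.444,"tz": 0.175},{"tx": 0,"ty": 0,"tz": 0}], "grip": 0.42, "grip_force": 30}}

```text
schema error: expected keys tx, ty, tz, rx, ry, rz
```

```bash
python3 - <<'E'
from h import *
R=lambda u,v,z:np.round(ray('scene',272+u/16-.5,192+v/16-.5,z),4)
for nm,u,v,z in(('plate near-left bot',210,440,0),('plate far-left top',195,180,.005),('near-right bot?',480,425,0),('white BL',318,222,.022),('white BR',418,215,.022),('white TL',315,148,.022),('white TR',412,148,.022),('front stop top L',262,232,.028),('front stop top R',505,215,.028),('rear stop top L',275,110,.028),('rear top R',460,100,.028)): print(nm,R(u,v,z))
E
```

```text
plate near-left bot [0.4933 0.128  0.    ]
plate far-left top [0.5327 0.1912 0.005 ]
near-right bot? [0.5301 0.1049 0.    ]
white BL [0.5255 0.1429 0.022 ]
white BR [0.5397 0.1347 0.022 ]
white TL [0.5389 0.1631 0.022 ]
white TR [0.5516 0.1532 0.022 ]
front stop top L [0.511  0.1374 0.028 ]
front stop top R [0.5451 0.1178 0.028 ]
rear stop top L [0.535 0.169 0.028]
rear top R [0.5614 0.1528 0.028 ]
```

Request:
{"api": "send_rows", "payload": {"commands": [{"tx": 0.31,"ty": -0.444,"tz": 0.175,"rx": 0,"ry": 0,"rz": 0},{"tx": 0.31,"ty": -0.444,"tz": 0.175,"rx": 0,"ry": 0,"rz": 0},{"tx": 0.31,"ty": -0.444,"tz": 0.175,"rx": 0,"ry": 0,"rz": 0},{"tx": 0.31,"ty": -0.444,"tz": 0.175,"rx": 0,"ry": 0,"rz": 0},{"tx": 0.31,"ty": -0.444,"tz": 0.175,"rx": 0,"ry": 0,"rz": 0},{"tx": 0.31,"ty": -0.444,"tz": 0.175,"rx": 0,"ry": 0,"rz": 0},{"tx": 0,"ty": 0,"tz": 0,"rx": 0,"ry": 0,"rz": 0}], "grip": 0.42, "grip_force": 30}}

```text
clock: 0.8
eef_pos: [0.3006, -0.3437, 0.1593]
tcp_rot: [[0.926, 0.379, -0.004], [0.379, -0.926, 0.006], [-0.001, -0.007, -1.0]]
force: [-0.5, 0.8, -0.1]
opening: 0.0496
grasp_force: 0.0
```

Request:
{"api": "send_rows", "payload": {"commands": [{"tx": 0.39,"ty": -0.35,"tz": 0,"rx": 0,"ry": 0,"rz": 0},{"tx": 0.39,"ty": -0.35,"tz": 0,"rx": 0,"ry": 0,"rz": 0},{"tx": 0.39,"ty": -0.35,"tz": 0,"rx": 0,"ry": 0,"rz": 0},{"tx": 0.39,"ty": -0.35,"tz": 0,"rx": 0,"ry": 0,"rz": 0},{"tx": 0.39,"ty": -0.35,"tz": 0,"rx": 0,"ry": 0,"rz": 0},{"tx": 0.39,"ty": -0.35,"tz": 0,"rx": 0,"ry": 0,"rz": 0},{"tx": 0,"ty": 0,"tz": 0,"rx": 0,"ry": 0,"rz": 0}]}}

```text
clock: 1.5
eef_pos: [0.4144, -0.1203, 0.1617]
tcp_rot: [[0.925, 0.379, 0.002], [0.379, -0.925, 0.002], [0.003, -0.001, -1.0]]
force: [-0.2, -1.0, 0.3]
opening: 0.0496
grasp_force: 0.0
```

```bash
python3 - <<'E'
from h import *
s=get_state();print(s['joints'],s['eef_pos'])
E
```

```text
[ 0.4430497   0.24103573 -0.2644603   2.17562159  0.09050979  0.73321027
 -1.06293826] [ 0.41444594 -0.12029264  0.16168025]
```

Request:
{"api": "send_rows", "payload": {"commands": [{"tx": 0.355,"ty": -0.318,"tz": 0,"rx": 0,"ry": 0,"rz": 0},{"tx": 0.355,"ty": -0.318,"tz": 0,"rx": 0,"ry": 0,"rz": 0},{"tx": 0.355,"ty": -0.318,"tz": 0,"rx": 0,"ry": 0,"rz": 0},{"tx": 0,"ty": 0,"tz": 0,"rx": 0,"ry": 0,"rz": 0},{"tx": 0,"ty": 0,"tz": 0.4,"rx": 0,"ry": 0,"rz": 0},{"tx": 0,"ty": 0,"tz": 0.3,"rx": 0,"ry": 0,"rz": 0},{"tx": 0,"ty": 0,"tz": 0.26,"rx": 0,"ry": 0,"rz": 0},{"tx": 0,"ty": 0,"tz": 0,"rx": 0,"ry": 0,"rz": 0}]}}

```text
clock: 2.3
eef_pos: [0.4604, -0.0237, 0.0822]
tcp_rot: [[0.929, 0.37, -0.006], [0.37, -0.929, -0.0], [-0.006, -0.002, -1.0]]
force: [-0.0, -0.0, 0.5]
opening: 0.0498
grasp_force: 0.0
```

Request:
{"api": "send_rows", "payload": {"commands": [{"tx": 0,"ty": 0,"tz": 0,"rx": 0,"ry": 0,"rz": 0},{"tx": 0,"ty": 0,"tz": 0,"rx": 0,"ry": 0,"rz": 0}]}}

```text
clock: 2.5
eef_pos: [0.4634, -0.0229, 0.0855]
tcp_rot: [[0.929, 0.371, 0.002], [0.371, -0.929, -0.0], [0.001, 0.001, -1.0]]
force: [0.3, 1.1, -0.3]
opening: 0.0496
grasp_force: 0.0
```

```bash
python3 - <<'E'
from h import *
im,d=grab_frame('top');cv2.imwrite('pics/k1.png',cv2.resize(im[195:295,250:390],None,fx=5.5,fy=5.5,interpolation=cv2.INTER_CUBIC))
s=get_state();print(s['joints'],s['eef_pos'])
E
```

```text
[ 0.20583432  0.43131451 -0.27027259  2.14791124  0.20467359  0.58380718
 -1.40263002] [ 0.46343817 -0.02272047  0.08558584]
```

Request:
{"api": "send_rows", "payload": {"commands": [{"tx": 0.04,"ty": -0.06,"tz": 0,"rx": 0,"ry": 0,"rz": 0},{"tx": 0,"ty": 0,"tz": 0,"rx": 0,"ry": 0,"rz": 0},{"tx": 0,"ty": 0,"tz": 0,"rx": 0,"ry": 0,"rz": 0}]}}

```text
clock: 2.85
eef_pos: [0.4641, -0.0163, 0.0849]
tcp_rot: [[0.928, 0.372, 0.001], [0.372, -0.928, -0.0], [0.001, 0.0, -1.0]]
force: [-0.6, 0.1, -0.1]
opening: 0.0496
grasp_force: 0.0
```

Request:
{"api": "send_rows", "payload": {"commands": [{"tx": 0,"ty": 0,"tz": 0,"rx": 0,"ry": 0,"rz": 0},{"tx": 0,"ty": 0,"tz": 0,"rx": 0,"ry": 0,"rz": 0},{"tx": 0,"ty": 0,"tz": 0,"rx": 0,"ry": 0,"rz": 0},{"tx": 0,"ty": 0,"tz": 0,"rx": 0,"ry": 0,"rz": 0},{"tx": 0,"ty": 0,"tz": 0,"rx": 0,"ry": 0,"rz": 0}], "grip": 0.9, "grip_force": 30}}

```text
clock: 3.35
eef_pos: [0.4649, -0.0189, 0.0853]
tcp_rot: [[0.929, 0.37, 0.002], [0.37, -0.929, -0.003], [0.001, 0.003, -1.0]]
force: [-0.1, -6.3, 5.2]
opening: 0.0311
grasp_force: 29.9
```

Request:
{"api": "send_rows", "payload": {"commands": [{"tx": 0,"ty": 0.02,"tz": 0,"rx": 0,"ry": 0,"rz": -0.04},{"tx": 0,"ty": 0,"tz": 0,"rx": 0,"ry": 0,"rz": -0.08},{"tx": 0,"ty": 0,"tz": 0,"rx": 0,"ry": 0,"rz": -0.08},{"tx": 0,"ty": 0,"tz": 0,"rx": 0,"ry": 0,"rz": -0.08},{"tx": 0,"ty": 0,"tz": 0,"rx": 0,"ry": 0,"rz": -0.08},{"tx": 0,"ty": 0,"tz": 0,"rx": 0,"ry": 0,"rz": -0.08},{"tx": 0,"ty": 0,"tz": 0,"rx": 0,"ry": 0,"rz": -0.08},{"tx": 0,"ty": 0,"tz": 0,"rx": 0,"ry": 0,"rz": -0.08},{"tx": 0,"ty": 0,"tz": 0,"rx": 0,"ry": 0,"rz": -0.075},{"tx": 0,"ty": 0,"tz": 0,"rx": 0,"ry": 0,"rz": 0},{"tx": 0,"ty": 0,"tz": 0,"rx": 0,"ry": 0,"rz": 0}]}}

```text
clock: 4.45
eef_pos: [0.4639, -0.0181, 0.0852]
tcp_rot: [[0.176, 0.984, -0.001], [0.984, -0.176, -0.001], [-0.001, -0.001, -1.0]]
force: [-5.5, 0.0, 11.6]
opening: 0.0312
grasp_force: 30.4
```

```bash
python3 - <<'E'
from h import *
a,d=grab_frame('top');b,d=grab_frame('scene')
f=lambda i:cv2.resize(i,(560,400),interpolation=cv2.INTER_CUBIC)
A=cv2.resize(a[215:285,300:390],None,fx=6,fy=6,interpolation=cv2.INTER_CUBIC)
B=cv2.resize(b[190:270,280:355],None,fx=5.25,fy=5.25,interpolation=cv2.INTER_CUBIC)
H=np.zeros((420,540+B.shape[1],3),np.uint8);H[:,:540]=A;H[:B.shape[0],540:]=B[:420]
cv2.imwrite('pics/turn.png',H[:,:800]);s=get_state();print(s['joints'],H.shape)
E
```

```text
[ 0.40334415  0.47749294 -0.51976601  2.13258911  0.40139128  0.62660587
 -0.57555036] (420, 934, 3)
```

View pics/turn.png

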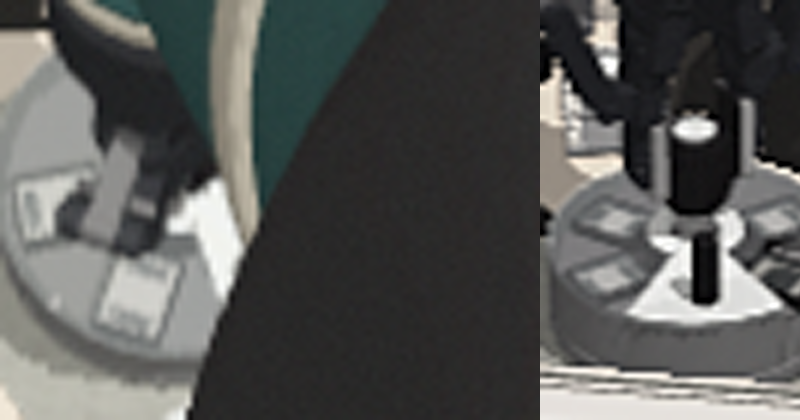

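```bash
python3 - <<'E'
from h import *
b,d=grab_frame('scene')
cv2.imwrite('pics/port.png',cv2.resize(b[220:270,276:356],None,fx=10,fy=10,interpolation=cv2.INTER_CUBIC))
E
```

```text
(no output)
```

View pics/port.png

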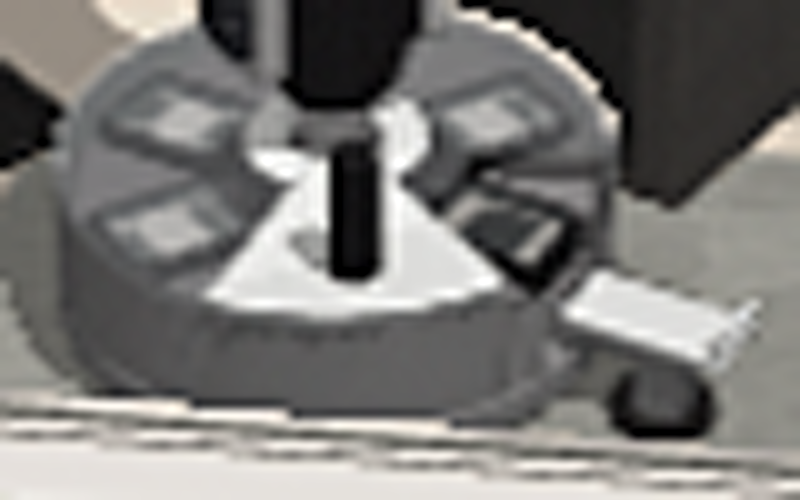

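```bash
python3 - <<'E'
from h import *
R=lambda u,v,z:ray('scene',276+u/10-.45,220+v/10-.45,z)
c=np.array([.4647,-.0187])
for nm,u,v,z in(('chip',503,232,.04),('foam in',462,207,.04),('foam out',540,250,.04),('land near L',600,268,.0275),('land near R',562,308,.0275),('land far L',752,308,.0275),('land far R',705,362,.0275)):
    p=R(u,v,z)[:2];e=p-c;print(nm,np.round(p,4),round(np.hypot(*e),4),round(np.degrees(np.arctan2(e[1],e[0])),1))
E
```

```text
chip [ 0.4776 -0.0576] 0.041 -71.6
foam in [ 0.4764 -0.0451] 0.0288 -66.1
foam out [ 0.4798 -0.0675] 0.051 -72.8
land near L [ 0.4968 -0.0679] 0.0587 -56.8
land near R [ 0.4812 -0.0736] 0.0573 -73.3
land far L [ 0.5134 -0.0988] 0.0938 -58.7
land far R [ 0.4931 -0.1063] 0.0921 -72.1
```

```bash
python3 - <<'E'
from h import *
R=lambda u,v,z:ray('scene',276+u/10-.45,220+v/10-.45,z)[:2]
for a,b in(((180,120),(503,232)),((178,228),(500,118))):
    p,q=R(*a,.04),R(*b,.04);e=q-p;print(np.round(p,4),np.round(q,4),np.hypot(*e),np.degrees(np.arctan2(e[1],e[0])),(p+q)/2)
a,_=grab_frame('top');
# wider dark marks in the top frame: case c2 now at ~175deg, lid centre read at crop(138,300)
for u,v in((138,300),(45,208)):
    p=ray('top',300+u/6-.4,215+v/6-.4,.04)[:2]-np.array([.4647,-.0187]);print(np.degrees(np.arctan2(p[1],p[0])),np.hypot(*p))
E
```

```text
[0.447  0.0198] [ 0.4776 -0.0576] 0.08325617663055557 -68.39670165412564 [ 0.46231374 -0.01888399]
[ 0.4233 -0.0133] [ 0.5043 -0.0239] 0.08166740654265596 -7.519525972290849 [ 0.46381712 -0.01860091]
174.43634772577414 0.04379490909380358
114.27727325168729 0.04473539842656803
```

Request:
{"api": "send_rows", "payload": {"commands": [{"tx": 0,"ty": 0,"tz": 0,"rx": 0,"ry": 0,"rz": 0},{"tx": 0,"ty": 0,"tz": 0,"rx": 0,"ry": 0,"rz": 0},{"tx": 0,"ty": 0,"tz": 0,"rx": 0,"ry": 0,"rz": 0},{"tx": 0,"ty": 0,"tz": -0.3,"rx": 0,"ry": 0,"rz": 0},{"tx": 0,"ty": 0,"tz": -0.3,"rx": 0,"ry": 0,"rz": 0},{"tx": 0,"ty": 0,"tz": 0,"rx": 0,"ry": 0,"rz": -0.08},{"tx": 0,"ty": 0,"tz": 0,"rx": 0,"ry": 0,"rz": -0.08},{"tx": 0,"ty": 0,"tz": 0,"rx": 0,"ry": 0,"rz": -0.08},{"tx": 0,"ty": 0,"tz": 0,"rx": 0,"ry": 0,"rz": -0.08},{"tx": 0,"ty": 0,"tz": 0,"rx": 0,"ry": 0,"rz": -0.076},{"tx": 0,"ty": 0,"tz": 0,"rx": 0,"ry": 0,"rz": 0}], "grip": 0.42}}

```text
clock: 5.75
eef_pos: [0.4643, -0.0182, 0.1322]
tcp_rot: [[-0.404, 0.915, -0.0], [0.915, 0.404, 0.001], [0.001, -0.0, -1.0]]
force: [-0.4, -0.6, 1.0]
opening: 0.0493
grasp_force: 0.0
```

Request:
{"api": "send_rows", "payload": {"commands": [{"tx": -0.3,"ty": 0,"tz": 0,"rx": 0,"ry": 0,"rz": 0},{"tx": -0.295,"ty": 0,"tz": 0,"rx": 0,"ry": 0,"rz": 0},{"tx": 0,"ty": 0,"tz": 0,"rx": 0,"ry": 0,"rz": 0},{"tx": 0,"ty": 0,"tz": 0.3,"rx": 0,"ry": 0,"rz": 0},{"tx": 0,"ty": 0,"tz": 0.3,"rx": 0,"ry": 0,"rz": 0},{"tx": 0,"ty": 0,"tz": 0.2,"rx": 0,"ry": 0,"rz": 0},{"tx": 0,"ty": 0,"tz": 0,"rx": 0,"ry": 0,"rz": 0},{"tx": 0,"ty": 0,"tz": 0,"rx": 0,"ry": 0,"rz": 0}], "grip": 1.0}}

```text
clock: 6.55
eef_pos: [0.4836, -0.0609, 0.0686]
tcp_rot: [[-0.404, 0.915, -0.0], [0.915, 0.404, 0.0], [0.001, -0.0, -1.0]]
force: [0.0, -0.3, -0.3]
opening: 0.0002
grasp_force: 0.0
```

Request:
{"api": "send_rows", "payload": {"commands": [{"tx": 0,"ty": 0,"tz": 0.1,"rx": 0,"ry": 0,"rz": 0},{"tx": 0,"ty": 0,"tz": 0.06,"rx": 0,"ry": 0,"rz": 0},{"tx": 0,"ty": 0,"tz": 0,"rx": 0,"ry": 0,"rz": 0},{"tx": 0,"ty": 0,"tz": 0,"rx": 0,"ry": 0,"rz": 0}]}}

```text
clock: 6.95
eef_pos: [0.4837, -0.0617, 0.0558]
tcp_rot: [[-0.404, 0.915, 0.0], [0.915, 0.404, -0.0], [-0.0, 0.0, -1.0]]
force: [0.1, -0.4, 0.1]
opening: -0.0001
grasp_force: 0.0
```

Request:
{"api": "send_rows", "payload": {"commands": [{"tx": 0,"ty": 0,"tz": 0.015,"rx": 0,"ry": 0,"rz": 0},{"tx": 0,"ty": 0,"tz": 0,"rx": 0,"ry": 0,"rz": 0}]}}

```text
clock: 7.15
eef_pos: [0.4837, -0.0617, 0.0545]
tcp_rot: [[-0.404, 0.915, 0.0], [0.915, 0.404, -0.0], [-0.0, 0.0, -1.0]]
force: [0.2, -0.0, -0.3]
opening: 0.0
grasp_force: 0.0
```

Request:
{"api": "send_rows", "payload": {"commands": [{"tx": 0,"ty": 0,"tz": 0.01,"rx": 0,"ry": 0,"rz": 0},{"tx": 0,"ty": 0,"tz": 0,"rx": 0,"ry": 0,"rz": 0}]}}

```text
clock: 7.35
eef_pos: [0.484, -0.0616, 0.0541]
tcp_rot: [[-0.404, 0.915, 0.001], [0.915, 0.404, -0.0], [-0.001, 0.001, -1.0]]
force: [-0.8, 0.7, 5.2]
opening: 0.0003
grasp_force: 2.1
```

Request:
{"api": "send_rows", "payload": {"commands": [{"tx": 0,"ty": 0,"tz": 0.005,"rx": 0,"ry": 0,"rz": 0},{"tx": -0.03,"ty": 0,"tz": 0,"rx": 0,"ry": 0,"rz": 0},{"tx": -0.05,"ty": 0,"tz": 0,"rx": 0,"ry": 0,"rz": 0},{"tx": -0.05,"ty": 0,"tz": 0,"rx": 0,"ry": 0,"rz": 0},{"tx": 0,"ty": 0,"tz": 0,"rx": 0,"ry": 0,"rz": 0}]}}

```text
clock: 7.85
eef_pos: [0.4889, -0.071, 0.054]
tcp_rot: [[-0.404, 0.915, 0.002], [0.915, 0.404, 0.0], [-0.001, 0.002, -1.0]]
force: [-0.7, -0.9, 6.3]
opening: 0.0001
grasp_force: 3.5
```

Request:
{"api": "send_rows", "payload": {"commands": [{"tx": -0.05,"ty": 0,"tz": 0.002,"rx": 0,"ry": 0,"rz": 0},{"tx": -0.05,"ty": 0,"tz": 0.002,"rx": 0,"ry": 0,"rz": 0},{"tx": -0.05,"ty": 0,"tz": 0.002,"rx": 0,"ry": 0,"rz": 0},{"tx": 0,"ty": 0,"tz": 0,"rx": 0,"ry": 0,"rz": 0}]}}

```text
clock: 8.25
eef_pos: [0.494, -0.0819, 0.0538]
tcp_rot: [[-0.404, 0.915, 0.003], [0.915, 0.404, 0.0], [-0.001, 0.002, -1.0]]
force: [0.5, -0.1, 7.5]
opening: -0.0002
grasp_force: 4.0
```

```bash
python3 - <<'E'
from h import *
b,d=grab_frame('scene');C=cloud('scene',d);u=np.array([.407,-.914]);w=np.array([.914,.407]);c=np.array([.464,-.0187])
E=C[...,:2]-c;r=E@u;l=E@w
m=(abs(l)<.014)&(r>.025)&(r<.12)&(C[...,2]<.06)
for a in np.arange(.025,.12,.005):
    k=m&(r>=a)&(r<a+.005);print(round(a,3),k.sum(),np.round(np.median(C[k][:,2]),3) if k.any() else '')
E
```

```text
0.025 23 0.044
0.03 14 0.03
0.035 16 0.03
0.04 4 0.034
0.045 11 0.041
0.05 17 0.041
0.055 34 0.02
0.06 57 0.02
0.065 42 0.039
0.07 46 0.036
0.075 81 0.037
0.08 33 0.02
0.085 39 0.014
0.09 25 0.004
0.095 30 0.004
0.1 10 0.004
0.105 10 0.003
0.11 8 0.004
0.115 10 0.004
```

Request:
{"api": "send_rows", "payload": {"commands": [{"tx": -0.05,"ty": 0,"tz": 0.002,"rx": 0,"ry": 0,"rz": 0},{"tx": -0.05,"ty": 0,"tz": 0.001,"rx": 0,"ry": 0,"rz": 0},{"tx": -0.05,"ty": 0,"tz": 0.001,"rx": 0,"ry": 0,"rz": 0},{"tx": -0.03,"ty": 0,"tz": 0,"rx": 0,"ry": 0,"rz": 0},{"tx": 0,"ty": 0,"tz": 0,"rx": 0,"ry": 0,"rz": 0}]}}

```text
clock: 8.8
eef_pos: [0.4999, -0.0948, 0.0536]
tcp_rot: [[-0.405, 0.914, 0.003], [0.914, 0.405, 0.0], [-0.001, 0.003, -1.0]]
force: [0.4, 1.7, 8.7]
opening: -0.0
grasp_force: 4.4
```

Request:
{"api": "send_rows", "payload": {"commands": [{"tx": -0.03,"ty": 0,"tz": 0,"rx": 0,"ry": 0,"rz": 0},{"tx": -0.03,"ty": 0,"tz": 0,"rx": 0,"ry": 0,"rz": 0},{"tx": 0,"ty": 0,"tz": 0,"rx": 0,"ry": 0,"rz": 0}]}}

```text
clock: 9.1
eef_pos: [0.5015, -0.0983, 0.0536]
tcp_rot: [[-0.405, 0.914, 0.002], [0.914, 0.405, 0.001], [0.0, 0.002, -1.0]]
force: [-1.0, 3.1, 10.7]
opening: 0.0002
grasp_force: 5.0
```

Request:
{"api": "send_rows", "payload": {"commands": [{"tx": -0.03,"ty": 0,"tz": 0,"rx": 0,"ry": 0,"rz": 0},{"tx": 0,"ty": 0,"tz": 0,"rx": 0,"ry": 0,"rz": 0}]}}

```text
clock: 9.3
eef_pos: [0.5023, -0.1001, 0.0536]
tcp_rot: [[-0.405, 0.914, 0.002], [0.914, 0.405, 0.001], [0.001, 0.002, -1.0]]
force: [-1.3, 4.4, 10.1]
opening: -0.0002
grasp_force: 5.2
```

Request:
{"api": "send_rows", "payload": {"commands": [{"tx": 0,"ty": 0,"tz": -0.1,"rx": 0,"ry": 0,"rz": 0},{"tx": 0,"ty": 0,"tz": -0.4,"rx": 0,"ry": 0,"rz": 0},{"tx": 0,"ty": 0,"tz": -0.5,"rx": 0,"ry": 0,"rz": 0},{"tx": 0,"ty": 0,"tz": 0,"rx": 0,"ry": 0,"rz": 0}]}}

```text
clock: 9.7
eef_pos: [0.5045, -0.1022, 0.1369]
tcp_rot: [[-0.404, 0.915, 0.008], [0.915, 0.404, -0.002], [-0.005, 0.006, -1.0]]
force: [0.4, -0.1, -0.5]
opening: 0.0001
grasp_force: 0.0
```

```bash
python3 - <<'E'
from h import *
b,d=grab_frame('scene');C=cloud('scene',d)
cv2.imwrite('pics/out.png',cv2.resize(b[220:270,276:356],None,fx=10,fy=10,interpolation=cv2.INTER_CUBIC))
print(get_state()['joints'])
E
```

```text
[ 0.69158925  0.49616673 -0.6878082   1.99231664  0.43825766  0.79761914
  0.16674024]
```

View pics/out.png

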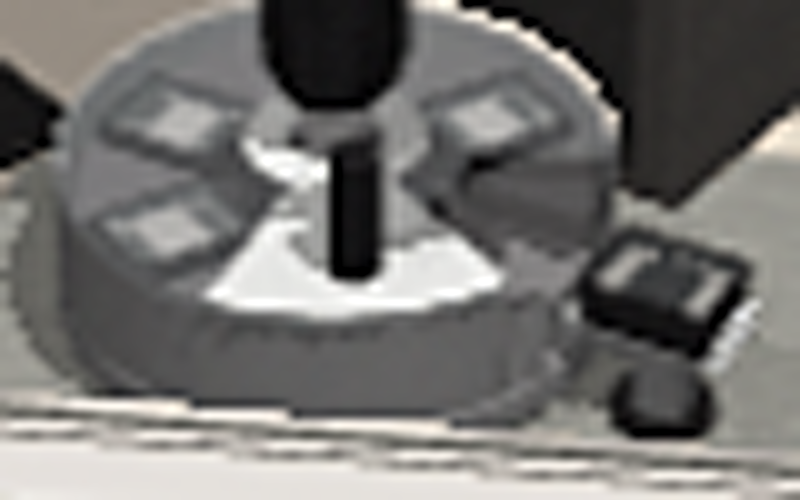

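Request:
{"api": "send_rows", "payload": {"commands": [{"tx": 0.415,"ty": -0.275,"tz": 0,"rx": 0,"ry": 0,"rz": 0},{"tx": 0.415,"ty": -0.275,"tz": 0,"rx": 0,"ry": 0,"rz": 0},{"tx": 0,"ty": 0,"tz": 0,"rx": 0,"ry": 0,"rz": 0.095},{"tx": 0,"ty": 0,"tz": 0,"rx": 0,"ry": 0,"rz": 0.095},{"tx": 0,"ty": 0,"tz": 0,"rx": 0,"ry": 0,"rz": 0.095},{"tx": 0,"ty": 0,"tz": 0,"rx": 0,"ry": 0,"rz": 0.095},{"tx": 0,"ty": 0,"tz": 0,"rx": 0,"ry": 0,"rz": 0.095},{"tx": 0,"ty": 0,"tz": 0,"rx": 0,"ry": 0,"rz": 0.095},{"tx": 0,"ty": 0,"tz": 0,"rx": 0,"ry": 0,"rz": 0.094},{"tx": 0,"ty": 0,"tz": 0,"rx": 0,"ry": 0,"rz": 0},{"tx": 0,"ty": 0,"tz": 0,"rx": 0,"ry": 0,"rz": 0}], "grip": 0.65}}

```text
clock: 10.85
eef_pos: [0.4338, -0.0589, 0.1319]
tcp_rot: [[0.545, 0.839, -0.001], [0.839, -0.545, -0.0], [-0.001, -0.001, -1.0]]
force: [0.0, -0.5, 0.5]
opening: 0.0299
grasp_force: 0.0
```

Request:
{"api": "send_rows", "payload": {"commands": [{"tx": 0.02,"ty": 0.04,"tz": 0,"rx": 0,"ry": 0,"rz": 0},{"tx": 0,"ty": 0,"tz": 0.3,"rx": 0,"ry": 0,"rz": 0},{"tx": 0,"ty": 0,"tz": 0.1,"rx": 0,"ry": 0,"rz": 0},{"tx": 0,"ty": 0,"tz": 0.1,"rx": 0,"ry": 0,"rz": 0},{"tx": 0,"ty": 0,"tz": 0,"rx": 0,"ry": 0,"rz": 0}]}}

```text
clock: 11.35
eef_pos: [0.4373, -0.0593, 0.0917]
tcp_rot: [[0.547, 0.837, -0.002], [0.837, -0.547, 0.0], [-0.001, -0.002, -1.0]]
force: [0.2, -0.2, 0.4]
opening: 0.03
grasp_force: 0.0
```

Request:
{"api": "send_rows", "payload": {"commands": [{"tx": 0,"ty": 0,"tz": 0.15,"rx": 0,"ry": 0,"rz": 0},{"tx": 0,"ty": 0,"tz": 0.12,"rx": 0,"ry": 0,"rz": 0},{"tx": 0,"ty": 0,"tz": 0,"rx": 0,"ry": 0,"rz": 0},{"tx": 0,"ty": 0,"tz": 0,"rx": 0,"ry": 0,"rz": 0}]}}

```text
clock: 11.75
eef_pos: [0.4377, -0.0592, 0.0706]
tcp_rot: [[0.547, 0.837, -0.001], [0.837, -0.547, 0.0], [-0.0, -0.001, -1.0]]
force: [0.4, 0.1, -0.7]
opening: 0.0298
grasp_force: 0.0
```

Request:
{"api": "send_rows", "payload": {"commands": [{"tx": 0,"ty": 0,"tz": 0,"rx": 0,"ry": 0,"rz": 0},{"tx": 0,"ty": 0,"tz": 0,"rx": 0,"ry": 0,"rz": 0},{"tx": 0,"ty": 0,"tz": 0,"rx": 0,"ry": 0,"rz": 0},{"tx": 0,"ty": 0,"tz": 0,"rx": 0,"ry": 0,"rz": 0}], "grip": 0.9, "grip_force": 20}}

```text
clock: 12.15
eef_pos: [0.4382, -0.0594, 0.0712]
tcp_rot: [[0.548, 0.837, 0.001], [0.837, -0.548, -0.0], [0.0, 0.001, -1.0]]
force: [-0.0, 0.5, 2.4]
opening: 0.0113
grasp_force: 21.2
```

Request:
{"api": "send_rows", "payload": {"commands": [{"tx": 0.004,"ty": 0.069,"tz": 0,"rx": 0,"ry": 0,"rz": -0.074},{"tx": 0.004,"ty": 0.069,"tz": 0,"rx": 0,"ry": 0,"rz": -0.074},{"tx": 0.004,"ty": 0.069,"tz": 0,"rx": 0,"ry": 0,"rz": -0.074},{"tx": 0.004,"ty": 0.069,"tz": 0,"rx": 0,"ry": 0,"rz": -0.074},{"tx": 0,"ty": 0,"tz": 0,"rx": 0,"ry": 0,"rz": 0}]}}

```text
clock: 12.65
eef_pos: [0.459, -0.0666, 0.0711]
tcp_rot: [[0.135, 0.991, 0.001], [0.991, -0.135, 0.001], [0.001, 0.0, -1.0]]
force: [-1.4, 1.5, 4.2]
opening: 0.0108
grasp_force: 21.6
```

Request:
{"api": "send_rows", "payload": {"commands": [{"tx": 0.003,"ty": 0.066,"tz": 0,"rx": 0,"ry": 0,"rz": -0.07},{"tx": 0.003,"ty": 0.066,"tz": 0,"rx": 0,"ry": 0,"rz": -0.07},{"tx": 0.003,"ty": 0.066,"tz": 0,"rx": 0,"ry": 0,"rz": -0.07},{"tx": 0.003,"ty": 0.066,"tz": 0,"rx": 0,"ry": 0,"rz": -0.07},{"tx": 0,"ty": 0,"tz": 0,"rx": 0,"ry": 0,"rz": 0}]}}

```text
clock: 13.15
eef_pos: [0.479, -0.0643, 0.071]
tcp_rot: [[-0.281, 0.96, -0.001], [0.96, 0.281, 0.001], [0.001, -0.001, -1.0]]
force: [-3.4, 3.4, 7.7]
opening: 0.0111
grasp_force: 21.8
```

Request:
{"api": "send_rows", "payload": {"commands": [{"tx": 0.001,"ty": 0.035,"tz": 0,"rx": 0,"ry": 0,"rz": -0.04},{"tx": 0.001,"ty": 0.03,"tz": 0,"rx": 0,"ry": 0,"rz": -0.03},{"tx": 0,"ty": 0,"tz": 0,"rx": 0,"ry": 0,"rz": 0}]}}

```text
clock: 13.45
eef_pos: [0.4828, -0.0628, 0.071]
tcp_rot: [[-0.379, 0.926, -0.003], [0.926, 0.379, 0.0], [0.001, -0.003, -1.0]]
force: [-4.6, 2.9, 9.5]
opening: 0.0111
grasp_force: 21.9
```

Request:
{"api": "send_rows", "payload": {"commands": [{"tx": 0,"ty": 0.02,"tz": 0,"rx": 0,"ry": 0,"rz": 0},{"tx": 0,"ty": 0,"tz": 0,"rx": 0,"ry": 0,"rz": 0}]}}

```text
clock: 13.65
eef_pos: [0.483, -0.0628, 0.071]
tcp_rot: [[-0.377, 0.926, -0.006], [0.926, 0.377, -0.001], [0.001, -0.006, -1.0]]
force: [-9.0, 2.1, 11.9]
opening: 0.011
grasp_force: 22.4
```

Request:
{"api": "send_rows", "payload": {"commands": [{"tx": 0,"ty": -0.02,"tz": 0,"rx": 0,"ry": 0,"rz": 0},{"tx": 0,"ty": 0,"tz": 0,"rx": 0,"ry": 0,"rz": 0}]}}

```text
clock: 13.85
eef_pos: [0.4828, -0.0628, 0.071]
tcp_rot: [[-0.378, 0.926, -0.002], [0.926, 0.378, 0.0], [0.001, -0.002, -1.0]]
force: [-4.4, 3.1, 7.0]
opening: 0.0106
grasp_force: 21.8
```

Request:
{"api": "send_rows", "payload": {"commands": [{"tx": 0,"ty": 0,"tz": 0,"rx": 0,"ry": 0,"rz": 0},{"tx": 0,"ty": 0,"tz": 0,"rx": 0,"ry": 0,"rz": 0},{"tx": 0,"ty": 0,"tz": 0,"rx": 0,"ry": 0,"rz": 0},{"tx": 0,"ty": 0,"tz": -0.3,"rx": 0,"ry": 0,"rz": 0},{"tx": 0,"ty": 0,"tz": -0.4,"rx": 0,"ry": 0,"rz": 0},{"tx": -0.2,"ty": 0,"tz": 0,"rx": 0,"ry": 0,"rz": -0.01},{"tx": -0.2,"ty": 0,"tz": 0,"rx": 0,"ry": 0,"rz": 0},{"tx": 0,"ty": 0,"tz": 0,"rx": 0,"ry": 0,"rz": 0},{"tx": 0,"ty": 0,"tz": 0,"rx": 0,"ry": 0,"rz": 0}], "grip": 0.6}}

```text
clock: 14.75
eef_pos: [0.496, -0.0935, 0.126]
tcp_rot: [[-0.392, 0.92, -0.002], [0.92, 0.392, 0.001], [0.001, -0.001, -1.0]]
force: [-1.2, 0.4, -0.4]
opening: 0.0343
grasp_force: 0.0
```

```bash
python3 - <<'E'
from h import *
b,d=grab_frame('scene');cv2.imwrite('pics/closed.png',b)
# landing case lid: pixels bright/dark -> depth cloud at lid height beside landing
C=cloud('scene',d);m=(C[...,2]>.034)&(C[...,2]<.045)&(np.hypot(C[...,0]-.496,C[...,1]+.092)<.024)
print(m.sum(),C[m].mean(0).round(4),cv2.minAreaRect((C[m][:,:2]*1000).astype(np.float32)))
R=lambda u,v,z:ray('scene',276+u/10-.45,220+v/10-.45,z)[:2]
print([np.round(R(u,v,.0395),4) for u,v in((622,228),(750,262),(712,325),(583,287))])
E
```

```text
144 [ 0.4939 -0.0932  0.0397] ((496.0341491699219, -91.78150177001953), (26.696460723876953, 31.645906448364258), 21.126453399658203)
[array([ 0.4993, -0.0718]), array([ 0.5129, -0.0979]), array([ 0.4919, -0.109 ]), array([ 0.4791, -0.0825])]
```

Request:
{"api": "send_rows", "payload": {"commands": [{"tx": 0.015,"ty": 0,"tz": 0.4,"rx": 0,"ry": 0,"rz": 0},{"tx": 0,"ty": 0,"tz": 0.3,"rx": 0,"ry": 0,"rz": 0},{"tx": 0,"ty": 0,"tz": 0,"rx": 0,"ry": 0,"rz": 0},{"tx": 0,"ty": 0,"tz": 0,"rx": 0,"ry": 0,"rz": 0}], "grip": 0.5}}

```text
clock: 15.2
eef_pos: [0.4959, -0.0912, 0.0708]
tcp_rot: [[-0.395, 0.919, -0.001], [0.919, 0.395, 0.001], [0.001, -0.001, -1.0]]
force: [0.9, -0.2, 0.3]
opening: 0.0423
grasp_force: 0.0
```

Request:
{"api": "send_rows", "payload": {"commands": [{"tx": 0,"ty": 0,"tz": 0.2,"rx": 0,"ry": 0,"rz": 0},{"tx": 0,"ty": 0,"tz": 0.15,"rx": 0,"ry": 0,"rz": 0},{"tx": 0,"ty": 0,"tz": 0.12,"rx": 0,"ry": 0,"rz": 0},{"tx": 0,"ty": 0,"tz": 0,"rx": 0,"ry": 0,"rz": 0},{"tx": 0,"ty": 0,"tz": 0,"rx": 0,"ry": 0,"rz": 0}]}}

```text
clock: 15.7
eef_pos: [0.4962, -0.092, 0.0331]
tcp_rot: [[-0.394, 0.919, -0.0], [0.919, 0.394, 0.0], [0.0, -0.0, -1.0]]
force: [-0.6, 0.4, -0.7]
opening: 0.0431
grasp_force: 0.0
```

Request:
{"api": "send_rows", "payload": {"commands": [{"tx": 0,"ty": 0,"tz": 0,"rx": 0,"ry": 0,"rz": 0},{"tx": 0,"ty": 0,"tz": 0,"rx": 0,"ry": 0,"rz": 0},{"tx": 0,"ty": 0,"tz": 0,"rx": 0,"ry": 0,"rz": 0},{"tx": 0,"ty": 0,"tz": 0,"rx": 0,"ry": 0,"rz": 0}], "grip": 0.9, "grip_force": 25}}

```text
clock: 16.1
eef_pos: [0.4966, -0.0923, 0.0337]
tcp_rot: [[-0.393, 0.919, 0.001], [0.919, 0.393, -0.0], [-0.001, 0.001, -1.0]]
force: [-1.0, -0.3, 3.3]
opening: 0.0237
grasp_force: 26.2
```

```bash
python3 - <<'E'
from h import *
R=lambda u,v,z:np.round(ray('scene',272+u/16-.5,192+v/16-.5,z),4)
print('front inner',R(318,222,.028),R(418,215,.028),'rear inner',R(315,148,.022),R(412,148,.022))
g=cv2.cvtColor(cv2.imread('pics/scene0.png'),cv2.COLOR_BGR2GRAY)
print('     '+' '.join('%3d'%u for u in range(282,308)))
for v in range(196,222): print(v,':',' '.join('%3d'%x for x in g[v,282:308]))
def P(c,th,x,y,z):
    a=np.radians(th);return tuple(np.round(proj('scene',np.array([c[0]+x*np.cos(a)-y*np.sin(a),c[1]+x*np.sin(a)+y*np.cos(a),z])),1))
for c in((.538,.148),(.536,.1445)):
    print(c,[('%s'%n,P(c,58,*q)) for n,q in(('NL0',(-.04,.028,0)),('NR0',(-.04,-.028,0)),('NL5',(-.04,.028,.005)),('FL5',(.04,.028,.005)),('FR5',(.04,-.028,.005)),('riL',(.0175,.008,.022)),('riR',(.0175,-.008,.022)),('fiL',(-.0175,.008,.028)),('fiR',(-.0175,-.008,.028)))])
E
```

```text
front inner [0.5199 0.1345 0.028 ] [0.5339 0.1264 0.028 ] rear inner [0.5389 0.1631 0.022 ] [0.5516 0.1532 0.022 ]
     282 283 284 285 286 287 288 289 290 291 292 293 294 295 296 297 298 299 300 301 302 303 304 305 306 307
196 : 151 229 214 211 211 211 212 212 212 213 213 212 212 212 212 212 212 212 212 213 216 195 146 116   0  12
197 : 149 229 215 211 211 212 213 215 215 215 214 214 213 213 211 212 212 213 214 214 218 192 136 120   0  11
198 : 150 229 214 211 212 213 217 200 192 224 218 218 218 230 239 236 238 236 202 180 220 193 138 119   0  23
199 : 150 229 214 211 213 215 201 155 132 143 133 156 162 163 167 166 169 159 159 198 222 196 137 117  15  42
200 : 150 229 214 212 214 205 161 137 154 151 145 142 147 153 148 161 153 153 169 208 230 202 141 119  24  43
201 : 151 229 214 212 216 204 159 137 155 197 239 230 229 229 234 217 154 158 178 185 151 132 122 129  60  42
202 : 151 230 219 223 216 185 155 167 162 188 242 230 228 228 236 216 131 128 140 127  98  97 119 127  38  40
203 : 151 210 205 252 235 155 137 143 135 190 242 230 227 228 236 206 100 135 140 120  81  85 113 117  33 
[... 2198 characters left out ...]
FR5', (np.float64(303.7), np.float64(200.6))), ('riL', (np.float64(290.8), np.float64(200.0))), ('riR', (np.float64(296.8), np.float64(199.7))), ('fiL', (np.float64(291.4), np.float64(204.7))), ('fiR', (np.float64(297.6), np.float64(204.4)))]
(0.536, 0.1445) [('NL0', (np.float64(284.5), np.float64(219.7))), ('NR0', (np.float64(306.3), np.float64(218.5))), ('NL5', (np.float64(284.4), np.float64(218.1))), ('FL5', (np.float64(283.5), np.float64(202.4))), ('FR5', (np.float64(303.9), np.float64(201.3))), ('riL', (np.float64(291.0), np.float64(200.7))), ('riR', (np.float64(297.0), np.float64(200.4))), ('fiL', (np.float64(291.5), np.float64(205.5))), ('fiR', (np.float64(297.7), np.float64(205.1)))]
```

```bash
cat >fk.py <<'E'
import numpy as np, itertools
from scipy.optimize import least_squares
from scipy.spatial.transform import Rotation as Ro
D=[([1.147,.468,-.012,1.603,.006,1.071,-.056],[.2413,-.6030,.2443]),
([0.4430,.24104,-.26446,2.17562,.09051,.73321,-1.063],[.41445,-.12029,.16168]),
([.20583,.43131,-.27027,2.14791,.20467,.58381,-1.403],[.46344,-.02272,.08559]),
([.40334,.47749,-.51977,2.13259,.40139,.62661,-.576],[.4639,-.0181,.0852]),
([.69159,.49617,-.68781,1.99232,.43826,.79762,.1667],[.5045,-.1022,.1369])]
def fk(q,p,s):
    h,L1,L2,d,a,b,e=p
    R=Ro.from_euler('z',s[0]*q[0])*Ro.from_euler('y',q[1]);S=np.array([0,0,h])
    R=R*Ro.from_euler('z',s[1]*q[2]);E=S+R.apply([a,0,L1])
    R=R*Ro.from_euler('y',q[3]);W=E+R.apply([b,0,L2])
    R=R*Ro.from_euler('z',s[2]*q[4])*Ro.from_euler('y',q[5]);return E,W,W+R.apply([e,0,d])
def fit():
    best=None
    for s in itertools.product((-1,1),repeat=3):
        f=lambda p:np.concatenate([fk(q,p,s)[2]-np.array(x) for q,x in D]+[.02*(np.array(p[4:]))])
        for x0 in([.3,.4,.4,.25,0,0,0],[.4,.3,.3,.2,0,0,0]):
            r=least_squares(f,x0)
            if best is None or r.cost<best[0]: best=(r.cost,r.x,s)
    return best
E
python3 - <<'E'
from h import *;from fk import *
c,p,s=fit();print(c,np.round(p,3),s)
q=get_state()['joints'];
for Q in[d[0] for d in D]+[q]:
    E,W,T=fk(Q,p,s);print('E',E.round(3),'W',W.round(3),'T',T.round(3))
print(np.round(q,3))
E
```

```text
0.001082613466941383 [-2.62   0.572  0.492 -2.611  0.058 -0.007  0.098] (-1, -1, -1)
E [ 0.128 -0.282 -2.136] W [ 0.312 -0.676 -2.365] T [ 0.271 -0.588  0.245]
E [ 0.179 -0.068 -2.078] W [ 0.512 -0.108 -2.438] T [ 0.409 -0.1    0.172]
E [ 0.287 -0.044 -2.124] W [ 0.559  0.013 -2.53 ] T [ 0.458 -0.007  0.081]
E [ 0.294 -0.094 -2.136] W [ 0.566  0.017 -2.53 ] T [ 0.478 -0.019  0.081]
E [ 0.263 -0.17  -2.139] W [ 0.611 -0.086 -2.476] T [ 0.504 -0.105  0.134]
E [ 0.338 -0.193 -2.197] W [ 0.605 -0.073 -2.593] T [ 0.514 -0.114  0.018]
[ 0.603  0.659 -0.603  2.049  0.637  0.624 -0.032]
```

```bash
python3 - <<'E'
from h import *
for n in('top','scene'):
    b,d=grab_frame(n);D=np.load(n+'0.npy');m=(d>0)&(d<D-.02);C=cloud(n,d)[m];nn=(C[:,0]+C[:,1])*.7071
    print(n,m.sum())
    for a in np.arange(-.05,.45,.05):
        k=(nn>=a)&(nn<a+.05)
        if k.sum()>5: print('n %.2f cnt %d z %.3f..%.3f  a %.3f..%.3f'%(a,k.sum(),*np.percentile(C[k][:,2],[1,99]),*np.percentile((C[k][:,0]-C[k][:,1])*.7071,[1,99])))
E
```

```text
top 50023
n 0.00 cnt 298 z 0.706..0.725  a 0.253..0.258
n 0.05 cnt 29568 z 0.616..0.732  a 0.235..0.316
n 0.10 cnt 10823 z 0.543..0.715  a 0.304..0.367
n 0.15 cnt 4169 z 0.466..0.603  a 0.323..0.384
n 0.20 cnt 2533 z 0.108..0.529  a 0.342..0.420
n 0.25 cnt 2521 z 0.044..0.453  a 0.359..0.450
n 0.30 cnt 111 z 0.035..0.337  a 0.327..0.411
scene 29845
n -0.05 cnt 13582 z 0.272..0.504  a 0.061..0.210
n 0.00 cnt 1102 z 0.345..0.504  a 0.088..0.215
n 0.05 cnt 187 z 0.240..0.329  a 0.044..0.053
n 0.10 cnt 1655 z 0.465..0.504  a 0.339..0.405
n 0.15 cnt 3237 z 0.394..0.500  a 0.341..0.425
n 0.20 cnt 3289 z 0.077..0.440  a 0.356..0.451
n 0.25 cnt 4402 z 0.040..0.393  a 0.366..0.465
n 0.30 cnt 92 z 0.049..0.361  a 0.354..0.467
```

```bash
cat >fk2.py <<'E'
import numpy as np, itertools
from scipy.optimize import least_squares
from scipy.spatial.transform import Rotation as Ro
from fk import D
from bench import get_state
st=get_state();DD=D+[(list(st['joints']),list(st['eef_pos']))]
RS=[[[.928,.372,0],[.372,-.928,0],[0,0,-1]],[[.925,.379,0],[.379,-.925,0],[0,0,-1]],[[.929,.371,0],[.371,-.929,0],[0,0,-1]],[[.176,.984,0],[.984,-.176,0],[0,0,-1]],[[-.404,.915,0],[.915,.404,0],[0,0,-1]],st['tcp_rot']]
def rots(q,s):
    z=lambda i,k:Ro.from_euler('z',s[k]*q[i]);y=lambda i:Ro.from_euler('y',q[i])
    A=z(0,0);B=A*y(1);C=B*z(2,1);E=C*y(3);F=E*z(4,2);G=F*y(5);return A,B,C,E,F,G,G*z(6,3)
E
python3 - <<'E'
from fk2 import *
for s in itertools.product((-1,1),repeat=4):
    e=[(rots(q,s)[-1].inv()*Ro.from_matrix(R)) for (q,_),R in zip(DD,RS)]
    m=Ro.concatenate(e);sp=(m.mean().inv()*m).magnitude().max()
    print(s,round(sp,3),m.mean().as_rotvec().round(2)) if sp<.5 else None
E
```

```text
(-1, -1, -1, -1) 0.005 [0.   0.   1.57]
```

```bash
python3 - <<'E'
from fk2 import *
cols={'z0':lambda r:[0,0,1],'Ax':lambda r:r[0].apply([1,0,0]),'Ay':lambda r:r[0].apply([0,1,0]),'Cz':lambda r:r[2].apply([0,0,1]),'Cx':lambda r:r[2].apply([1,0,0]),'Ez':lambda r:r[3].apply([0,0,1]),'Ex':lambda r:r[3].apply([1,0,0]),'Gx':lambda r:r[5].apply([1,0,0]),'Cy':lambda r:r[2].apply([0,1,0]),'Ey':lambda r:r[3].apply([0,1,0]),'Gy':lambda r:r[5].apply([0,1,0]),'Bx':lambda r:r[1].apply([1,0,0])}
for S in(['z0','Cz','Ez'],['z0','Cz','Ez','Gx'],['z0','Cz','Cx','Ez','Ex'],['z0','Cz','Cx','Ez','Ex','Gx'],['z0','Ax','Cz','Ez','Gx'],['z0','Cz','Ez','Cy','Ey','Gy'],['z0','Ax','Cz','Cx','Ez','Ex','Gx'],['z0','Cz','Cx','Ez','Ex','Gx','Cy','Ey','Gy']):
    A=np.concatenate([np.stack([cols[k](rots(q,(-1,)*4)) for k in S],1) for q,_ in DD]);b=np.concatenate([p for _,p in DD])
    x,*_=np.linalg.lstsq(A,b,rcond=None);print(dict(zip(S,x.round(3))),'rms',np.sqrt(np.mean((A@x-b)**2)).round(4))
E
```

```text
{'z0': np.float64(-0.073), 'Cz': np.float64(0.573), 'Ez': np.float64(0.427)} rms 0.014
{'z0': np.float64(-0.034), 'Cz': np.float64(0.579), 'Ez': np.float64(0.488), 'Gx': np.float64(0.045)} rms 0.0126
{'z0': np.float64(-0.082), 'Cz': np.float64(0.598), 'Cx': np.float64(-0.037), 'Ez': np.float64(0.464), 'Ex': np.float64(0.002)} rms 0.0132
{'z0': np.float64(0.003), 'Cz': np.float64(0.563), 'Cx': np.float64(0.042), 'Ez': np.float64(0.491), 'Ex': np.float64(0.006), 'Gx': np.float64(0.076)} rms 0.0124
{'z0': np.float64(0.052), 'Ax': np.float64(0.054), 'Cz': np.float64(0.48), 'Ez': np.float64(0.486), 'Gx': np.float64(0.053)} rms 0.0102
{'z0': np.float64(0.023), 'Cz': np.float64(0.507), 'Ez': np.float64(0.469), 'Cy': np.float64(-0.019), 'Ey': np.float64(-0.019), 'Gy': np.float64(0.006)} rms 0.0035
{'z0': np.float64(0.06), 'Ax': np.float64(0.057), 'Cz': np.float64(0.489), 'Cx': np.float64(0.01), 'Ez': np.float64(0.487), 'Ex': np.float64(0.018), 'Gx': np.float64(0.055)} rms 0.01
{'z0': np.float64(0.022), 'Cz': np.float64(0.524), 'Cx': np.float64(-0.001), 'Ez': np.float64(0.475), 'Ex': np.float64(0.018), 'Gx': np.float64(-0.004), 'Cy': np.float64(-0.018), 'Ey': np.float64(-0.018), 'Gy': np.float64(0.002)} rms 0.0028
```

```bash
python3 - <<'E'
from sim import *
print('hist',[ round(float(clr(np.array(d[0]))[0]),3) for d in DD])
q0=np.array(st['joints'])
def run(name,wps):
    q=q0;print(name)
    for p,y in wps:
        Q=path(q,p,r(y),12);q=Q[-1];c=[clr(x)[0] for x in Q];print('  ',p,y,'maxz %.3f end %.3f'%(max(c),c[-1]),clr(q)[1],q.round(2))
run('CW',[([.497,-.092,.12],113),([.50,.0,.25],85),([.5365,.143,.25],58),([.5365,.143,.03],58)])
run('CCW',[([.497,-.092,.12],113),([.50,.0,.25],175),([.5365,.143,.25],238),([.5365,.143,.03],238)])
run('CCW first',[([.497,-.092,.12],113),([.497,-.092,.12],238),([.50,.0,.25],238),([.5365,.143,.25],238),([.5365,.143,.03],238)])
run('CW low',[([.497,-.092,.12],113),([.5,0,.17],100),([.52,.05,.17],80),([.5365,.143,.12],58),([.5365,.143,.03],58)])
E
```

```text
hist [0.0, 0.471, 0.6, 0.571, 0.524, 0.463]
CW
   [0.497, -0.092, 0.12] 113 maxz 0.516 end 0.516 [ 0.19 -0.18  0.75] [ 0.71  0.51 -0.73  2.03  0.48  0.78  0.09]
   [0.5, 0.0, 0.25] 85 maxz 0.656 end 0.656 [ 0.12 -0.1   0.8 ] [ 0.59  0.28 -0.76  1.95  0.23  1.   -0.37]
   [0.5365, 0.143, 0.25] 58 maxz 0.713 end 0.713 [ 0.19 -0.06  0.78] [ 0.25  0.37 -0.71  1.83  0.28  1.05 -1.12]
   [0.5365, 0.143, 0.03] 58 maxz 0.710 end 0.697 [ 0.34 -0.05  0.7 ] [ 0.09  0.69 -0.53  1.93  0.55  0.66 -1.34]
CCW
   [0.497, -0.092, 0.12] 113 maxz 0.516 end 0.516 [ 0.19 -0.18  0.75] [ 0.71  0.51 -0.73  2.03  0.48  0.78  0.09]
   [0.5, 0.0, 0.25] 175 maxz 0.632 end 0.632 [ 0.13 -0.17  0.78] [ 0.88  0.39 -1.15  1.95  0.41  1.06  1.03]
   [0.5365, 0.143, 0.25] 238 maxz 0.649 end 0.649 [ 0.26 -0.2   0.71] [ 0.64  0.63 -1.32  1.83  0.65  1.22  1.7 ]
   [0.5365, 0.143, 0.03] 238 maxz 0.619 end 0.318 [ 0.41 -0.32  0.32] [ 0.66  1.49 -1.6   1.93  1.49  1.57  7.59]
CCW first
   [0.497, -0.092, 0.12] 113 maxz 0.516 end 0.516 [ 0.19 -0.18  0.75] [ 0.71  0.51 -0.73  2.03  0.48  0.78  0.09]
   [0.497, -0.092, 0.12] 2
[... 288 characters left out ...]
.83  1.48  2.25 13.81]
   [0.5365, 0.143, 0.03] 238 maxz 0.301 end 0.237 [ 0.41 -0.3   0.19] [ 0.64  1.76 -1.8   1.93  1.67  1.85 20.18]
CW low
   [0.497, -0.092, 0.12] 113 maxz 0.516 end 0.516 [ 0.19 -0.18  0.75] [ 0.71  0.51 -0.73  2.03  0.48  0.78  0.09]
   [0.5, 0, 0.17] 100 maxz 0.613 end 0.613 [ 0.18 -0.13  0.78] [ 0.56  0.41 -0.75  2.02  0.37  0.85 -0.22]
   [0.52, 0.05, 0.17] 80 maxz 0.655 end 0.655 [ 0.2  -0.1   0.77] [ 0.39  0.43 -0.67  1.96  0.35  0.87 -0.64]
   [0.5365, 0.143, 0.12] 58 maxz 0.710 end 0.710 [ 0.27 -0.05  0.75] [ 0.12  0.54 -0.55  1.91  0.38  0.8  -1.2 ]
   [0.5365, 0.143, 0.03] 58 maxz 0.721 end 0.702 [ 0.33 -0.03  0.7 ] [ 0.05  0.68 -0.47  1.93  0.49  0.64 -1.29]
```

Request:
{"api": "send_rows", "payload": {"commands": [{"tx": 0,"ty": 0,"tz": -0.1,"rx": 0,"ry": 0,"rz": 0},{"tx": 0,"ty": 0,"tz": -0.3,"rx": 0,"ry": 0,"rz": 0},{"tx": 0,"ty": 0,"tz": -0.3,"rx": 0,"ry": 0,"rz": 0},{"tx": 0,"ty": 0,"tz": -0.3,"rx": 0,"ry": 0,"rz": 0},{"tx": 0,"ty": 0,"tz": 0,"rx": 0,"ry": 0,"rz": 0},{"tx": 0,"ty": 0,"tz": 0,"rx": 0,"ry": 0,"rz": 0}]}}

```text
clock: 16.9
eef_pos: [0.4961, -0.0926, 0.1135]
tcp_rot: [[-0.393, 0.92, 0.0], [0.92, 0.393, -0.001], [-0.001, 0.0, -1.0]]
force: [-0.2, 0.1, -0.9]
opening: 0.0234
grasp_force: 25.8
```

```bash
python3 - <<'E'
from sim import *
print(st['eef_pos'],np.round(st['effort'],2),st['grasp_force'],st['opening'],sd(np.array(st['joints'])))
q0=np.array(st['joints'])
q=path(q0,[.497,-.02,.17],r(95),12)[-1];print(sd(q))
E
```

```text
[ 0.49605446 -0.09263431  0.1134945 ] [-1.000e-02 -4.360e+01 -9.110e+00 -1.817e+01 -2.000e-02 -3.000e-02
  2.000e-02] 25.816843807697296 0.023398309080618147 [0.21, 0.049]
[0.19, -0.001]
```

Request:
{"api": "send_rows", "payload": {"commands": [{"tx": 0.12,"ty": 0.05,"tz": -0.11,"rx": 0,"ry": 0,"rz": 0},{"tx": 0.12,"ty": 0.05,"tz": -0.11,"rx": 0,"ry": 0,"rz": 0},{"tx": 0.12,"ty": 0.05,"tz": -0.11,"rx": 0,"ry": 0,"rz": 0},{"tx": 0,"ty": 0,"tz": 0,"rx": 0,"ry": 0,"rz": 0},{"tx": 0,"ty": 0,"tz": 0,"rx": 0,"ry": 0,"rz": 0}]}}

```text
clock: 17.4
eef_pos: [0.496, -0.0606, 0.1399]
tcp_rot: [[-0.395, 0.919, 0.0], [0.919, 0.395, -0.0], [-0.001, 0.0, -1.0]]
force: [0.1, -0.1, -0.1]
opening: 0.0232
grasp_force: 25.8
```

```bash
python3 - <<'E'
from sim import *
print(st['eef_pos'],np.round(st['effort'],2),sd(np.array(st['joints'])))
E
```

```text
[ 0.49600367 -0.06062553  0.13986046] [-5.700e-01 -4.097e+01 -8.920e+00 -1.888e+01 -5.000e-02 -3.000e-02
 -1.000e-02] [0.204, 0.023]
```

Request:
{"api": "send_rows", "payload": {"commands": [{"tx": 0.1,"ty": 0.04,"tz": -0.1,"rx": 0,"ry": 0,"rz": 0},{"tx": 0.1,"ty": 0.04,"tz": -0.1,"rx": 0,"ry": 0,"rz": 0},{"tx": 0,"ty": 0,"tz": 0,"rx": 0,"ry": 0,"rz": 0},{"tx": 0,"ty": 0,"tz": 0,"rx": 0,"ry": 0,"rz": 0},{"tx": 0,"ty": 0,"tz": 0,"rx": 0,"ry": 0,"rz": 0}]}}

```text
clock: 17.9
eef_pos: [0.4954, -0.0442, 0.1555]
tcp_rot: [[-0.393, 0.919, -0.0], [0.919, 0.393, -0.0], [-0.0, -0.0, -1.0]]
force: [0.2, 1.5, 0.2]
opening: 0.0236
grasp_force: 25.8
```

```bash
python3 - <<'E'
from sim import *
print(st['eef_pos'],np.round(st['effort'],2),np.round(st['qvel'],3),sd(np.array(st['joints'])))
E
```

```text
[ 0.49537202 -0.04415118  0.15553088] [-2.000e-01 -3.957e+01 -8.320e+00 -1.952e+01 -0.000e+00 -1.000e-02
 -0.000e+00] [ 0.002  0.004  0.004  0.001 -0.     0.    -0.   ] [0.202, 0.008]
```

Request:
{"api": "send_rows", "payload": {"commands": [{"tx": 0.16,"ty": 0.09,"tz": -0.4,"rx": 0,"ry": 0,"rz": 0},{"tx": 0.16,"ty": 0.09,"tz": -0.4,"rx": 0,"ry": 0,"rz": 0},{"tx": 0.16,"ty": 0.09,"tz": -0.4,"rx": 0,"ry": 0,"rz": 0},{"tx": 0,"ty": 0,"tz": 0,"rx": 0,"ry": 0,"rz": 0.08},{"tx": 0,"ty": 0,"tz": 0,"rx": 0,"ry": 0,"rz": 0.08},{"tx": 0,"ty": 0,"tz": 0,"rx": 0,"ry": 0,"rz": 0.08},{"tx": 0,"ty": 0,"tz": 0,"rx": 0,"ry": 0,"rz": 0.08},{"tx": 0,"ty": 0,"tz": 0,"rx": 0,"ry": 0,"rz": 0},{"tx": 0,"ty": 0,"tz": 0,"rx": 0,"ry": 0,"rz": 0}]}}

```text
clock: 18.8
eef_pos: [0.5001, -0.0002, 0.2515]
tcp_rot: [[0.073, 0.997, -0.0], [0.997, -0.073, -0.0], [-0.0, -0.0, -1.0]]
force: [-0.2, 0.8, -0.4]
opening: 0.0234
grasp_force: 25.8
```

```bash
python3 - <<'E'
from sim import *
print(st['eef_pos'],np.round(st['effort'],2),np.round(st['joints'],3),sd(np.array(st['joints'])))
E
```

```text
[ 5.00120049e-01 -1.53591780e-04  2.51461657e-01] [-7.000e-02 -3.486e+01 -5.610e+00 -2.364e+01  1.000e-02  0.000e+00
 -6.000e-02] [ 0.593  0.312 -0.778  1.918  0.256  1.014 -0.37 ] [0.199, -0.0]
```

Request:
{"api": "send_rows", "payload": {"commands": [{"tx": 0.364,"ty": 0.0645,"tz": 0,"rx": 0,"ry": 0,"rz": 0},{"tx": 0.364,"ty": 0.0645,"tz": 0,"rx": 0,"ry": 0,"rz": 0},{"tx": 0.364,"ty": 0.0645,"tz": 0,"rx": 0,"ry": 0,"rz": 0},{"tx": 0.364,"ty": 0.0645,"tz": 0,"rx": 0,"ry": 0,"rz": 0},{"tx": 0.364,"ty": 0.0645,"tz": 0,"rx": 0,"ry": 0,"rz": 0},{"tx": 0,"ty": 0,"tz": 0,"rx": 0,"ry": 0,"rz": 0.081},{"tx": 0,"ty": 0,"tz": 0,"rx": 0,"ry": 0,"rz": 0.081},{"tx": 0,"ty": 0,"tz": 0,"rx": 0,"ry": 0,"rz": 0.081},{"tx": 0,"ty": 0,"tz": 0,"rx": 0,"ry": 0,"rz": 0.081},{"tx": 0,"ty": 0,"tz": 0,"rx": 0,"ry": 0,"rz": 0},{"tx": 0,"ty": 0,"tz": 0,"rx": 0,"ry": 0,"rz": 0}]}}

```text
clock: 19.9
eef_pos: [0.5369, 0.1432, 0.2515]
tcp_rot: [[0.529, 0.849, -0.0], [0.849, -0.529, -0.0], [-0.0, -0.0, -1.0]]
force: [-0.4, 0.1, -0.5]
opening: 0.0234
grasp_force: 25.8
```

```bash
python3 - <<'E'
from sim import *
from bench import grab_frame
print(np.round(st['effort'],2),np.round(st['joints'],3),sd(np.array(st['joints'])))
E
```

```text
[-1.000e-01 -4.193e+01 -6.540e+00 -2.400e+01  1.000e-02  0.000e+00
 -5.000e-02] [ 0.22   0.394 -0.68   1.796  0.282  1.05  -1.121] [0.119, -0.001]
```

Request:
{"api": "send_rows", "payload": {"commands": [{"tx": 0,"ty": 0,"tz": 0.45,"rx": 0,"ry": 0,"rz": 0},{"tx": 0,"ty": 0,"tz": 0.45,"rx": 0,"ry": 0,"rz": 0},{"tx": 0,"ty": 0,"tz": 0.45,"rx": 0,"ry": 0,"rz": 0},{"tx": 0,"ty": 0,"tz": 0.45,"rx": 0,"ry": 0,"rz": 0},{"tx": 0,"ty": 0,"tz": 0.35,"rx": 0,"ry": 0,"rz": 0},{"tx": 0,"ty": 0,"tz": 0.35,"rx": 0,"ry": 0,"rz": 0},{"tx": 0,"ty": 0,"tz": 0,"rx": 0,"ry": 0,"rz": 0},{"tx": 0,"ty": 0,"tz": 0,"rx": 0,"ry": 0,"rz": 0}]}}

```text
clock: 20.7
eef_pos: [0.537, 0.1435, 0.0518]
tcp_rot: [[0.531, 0.847, -0.001], [0.847, -0.531, 0.001], [0.0, -0.001, -1.0]]
force: [0.4, 0.1, 0.2]
opening: 0.0238
grasp_force: 25.8
```

```bash
python3 - <<'E'
from h import *
im,d=grab_frame('scene');z=cv2.resize(im[188:224,270:314],None,fx=16,fy=16,interpolation=cv2.INTER_CUBIC)
cv2.imwrite('pics/over.png',z);print(np.round(get_state()['effort'],2),get_state()['eef_pos'])
E
```

```text
[-1.000e-02 -4.928e+01 -7.740e+00 -1.541e+01  1.000e-02  4.000e-02
  1.000e-02] [0.5376866  0.14370705 0.05271798]
```

View pics/over.png

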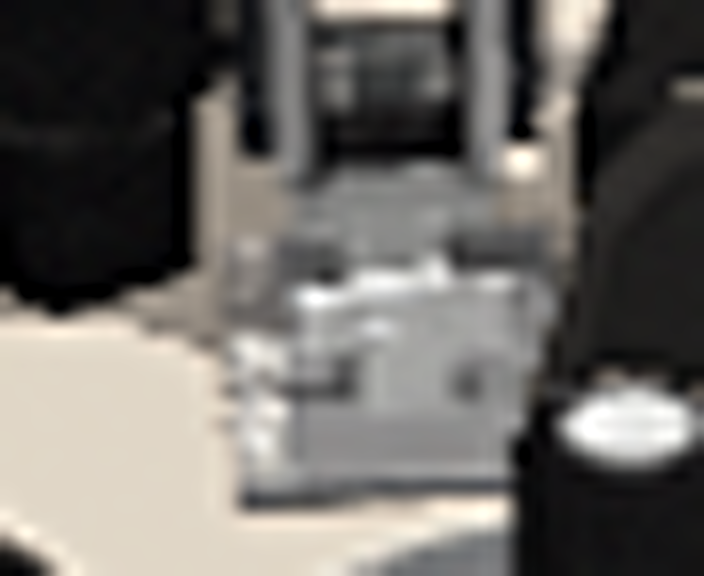

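```bash
python3 - <<'E'
from h import *
a=np.array([.53,.848])
L=ray('scene',270+315/16-.5,188+160/16-.5,.0460);R=ray('scene',270+466/16-.5,188+158/16-.5,.0460)
print(L,R,np.hypot(*(R-L)[:2]),'centre',(L+R)[:2]/2+.015*a)
# top-face near edge: dark lid rim about v=30..? nest stop top corners now
for u,v in((297,296),(540,275)): print(ray('scene',270+u/16-.5,188+v/16-.5,.028))
im=cv2.cvtColor(cv2.imread('pics/over.png'),cv2.COLOR_BGR2GRAY)
g=cv2.cvtColor(grab_frame('scene')[0],cv2.COLOR_BGR2GRAY)
for v in range(188,200): print(v,' '.join('%3d'%x for x in g[v,284:304]))
E
```

```text
[0.52132454 0.14544079 0.046     ] [0.54094633 0.13106123 0.046     ] 0.024326664885313716 centre [0.53908544 0.15097101]
[0.5113765  0.13712698 0.028     ]
[0.54618577 0.11849059 0.028     ]
188  53  17  48 114 122  96 156 185 187 168 130 135 142 150 109  77 146 113   4  44
189  55  19  50 113 123  54  45  69  70  62  48  49  52  50  23  82 147 114   5  38
190  26  22  42 106 124  61  86 120 100 105 103 133 156 114  51  83 147 115  12  39
191  17  25  31 100 134  85  95 119  60  66  64  80 109 105  54  84 148 116  15  33
192  47  20  29 101 136  83  86 117  50  57  56  56  82 104  69  65 132 117  11  21
193 130  15  29 100 135  81 108 151  52  48  52  51  68  92  70  65 129 118  19  32
194 132  14  32 100 137  85  34  58  31  24  29  30  22  31  21  67 129 119  32  38
195 123  10  29  99 138  89   6  20  28  23  18  21  15  13  15  69 127 116  24  70
196 129  56   6  88 137  89   3  15  17  15  15  14  13  11   6  65 123 123  72  96
197 148 122  69 103 133  86   0   1   0   0   0   0  29  59  58  81 117 168 220 202
198 146 145 142 143 134  87  64 150 201 198 198 199 193 178 145  68  80 112 190 212
199 144 144 145 136 115  99 105 132 139 138 140 140 139 137 134 130 128 125 147 153
```

```bash
python3 - <<'E'
from h import *
s=get_state();T=s['eef_pos'];Rm=np.array(s['tcp_rot']);print(T)
def q(x,y,z): return np.round(proj('scene',T+Rm@np.array([x,y,z])),1)
for nm,p in(('case near bot L',(-.015,-.012,.0062)),('case near bot R',(-.015,.012,.0062)),('case near top L',(-.015,-.012,-.0058)),('case near top R',(-.015,.012,-.0058)),('case far top L',(.015,-.012,-.0058)),('case far top R',(.015,.012,-.0058)),('finger tipL near in',(-.011,-.012,.014)),('finger L near out',(-.011,-.022,.014)),('finger tipR near in',(-.011,.012,.014))): print(nm,q(*p))
g=cv2.cvtColor(grab_frame('scene')[0],cv2.COLOR_BGR2GRAY)
for v in range(178,204): print(v,' '.join('%3d'%x for x in g[v,283:304]))
E
```

```text
[0.53805551 0.14373293 0.0532071 ]
case near bot L [290.5 198.6]
case near bot R [299.9 198.1]
case near top L [290.3 194.5]
case near top R [299.8 194. ]
case far top L [289.9 188.9]
case far top R [299.  188.5]
finger tipL near in [290.5 200.4]
finger L near out [286.7 200.6]
finger tipR near in [299.8 199.9]
178  30  42  22  23  21   4 151 236 227 224 224 224 224 226 235 198  36  11  17  17  33
179  40  54  22  23  17  29 159 233 219 216 216 216 217 217 226 201  91  12  22  26  34
180  41  55  23  24  17  38 161 230 218 216 215 215 215 217 224 201  96  11  23  27  32
181  40  55  22  24  16  38 161 229 218 215 215 215 215 217 225 201  93  15  26  27  34
182  40  54  30  28  19  41 160 230 218 215 215 215 216 216 225 192  48  23  31  32  32
183  40  55  31  31  25  41 160 231 218 216 216 215 215 217 227 190  20  26  33  35  28
184  39  55  30  31  26  13 151 232 217 216 215 216 215 216 228 190   0  24  31  29  24
185  40  55  29  30  22   5 151 234 219 216 216 215 215 218 227 190   0  16  26  26  14
186  41  53  26  24  67  81 123 206 223 219 218 218 218 221 230 188  63 123  77  13
[... 800 characters left out ...]
 158 129  56   1  83 146 115   3  16  15   9   7   7   5   5   2  64 121 141 135 109
197 156 147 131 106 119 143 111   0   0  29  57  56  52  53  87 103  65 105 174 225 205
198 154 145 144 144 141 137 102  80 148 169 196 195 196 190 178 147  66  81 118 149 154
199 153 144 142 145 133 108  96 106 132 132 137 139 138 138 135 133 130 129 127 141 143
200 153 144 142 143 141 126 115 132 128 126 126 127 126 127 129 129 134 133 134 146 147
201 154 142 141 143 143 130 119 133 138 142 139 138 137 151 155 131 136 132 123 134 118
202 155 147 148 142 130 127 137 144 133 143 137 137 136 141 134 100 100 103  95  98  92
203 141 139 176 153 102  91  94  92 118 147 128 127 129 137 116  55  77  79  78  78  78
```

Request:
{"api": "send_rows", "payload": {"commands": [{"tx": -0.056,"ty": 0,"tz": 0,"rx": 0,"ry": 0,"rz": 0},{"tx": 0,"ty": 0,"tz": 0.12,"rx": 0,"ry": 0,"rz": 0},{"tx": 0,"ty": 0,"tz": 0.06,"rx": 0,"ry": 0,"rz": 0},{"tx": 0,"ty": 0,"tz": 0,"rx": 0,"ry": 0,"rz": 0},{"tx": 0,"ty": 0,"tz": 0,"rx": 0,"ry": 0,"rz": 0}]}}

```text
clock: 21.35
eef_pos: [0.5344, 0.1395, 0.037]
tcp_rot: [[0.532, 0.847, -0.001], [0.847, -0.532, -0.0], [-0.0, -0.0, -1.0]]
force: [-0.4, 0.5, -0.2]
opening: 0.023
grasp_force: 25.8
```

Request:
{"api": "send_rows", "payload": {"commands": [{"tx": 0,"ty": 0,"tz": 0.03,"rx": 0,"ry": 0,"rz": 0},{"tx": 0,"ty": 0,"tz": 0,"rx": 0,"ry": 0,"rz": 0},{"tx": 0,"ty": 0,"tz": 0,"rx": 0,"ry": 0,"rz": 0}]}}

```text
clock: 21.65
eef_pos: [0.5346, 0.1395, 0.0348]
tcp_rot: [[0.532, 0.846, -0.0], [0.846, -0.532, -0.0], [-0.0, -0.0, -1.0]]
force: [-0.4, 0.2, 0.3]
opening: 0.0233
grasp_force: 25.8
```

Request:
{"api": "send_rows", "payload": {"commands": [{"tx": 0,"ty": 0,"tz": 0.025,"rx": 0,"ry": 0,"rz": 0},{"tx": 0,"ty": 0,"tz": 0,"rx": 0,"ry": 0,"rz": 0},{"tx": 0,"ty": 0,"tz": 0,"rx": 0,"ry": 0,"rz": 0}]}}

```text
clock: 21.95
eef_pos: [0.5346, 0.1394, 0.0328]
tcp_rot: [[0.532, 0.846, -0.0], [0.846, -0.532, -0.0], [-0.0, -0.0, -1.0]]
force: [0.1, 0.6, 0.1]
opening: 0.0233
grasp_force: 25.8
```

Request:
{"api": "send_rows", "payload": {"commands": [{"tx": 0,"ty": 0,"tz": 0.025,"rx": 0,"ry": 0,"rz": 0},{"tx": 0,"ty": 0,"tz": 0,"rx": 0,"ry": 0,"rz": 0},{"tx": 0,"ty": 0,"tz": 0,"rx": 0,"ry": 0,"rz": 0}]}}

```text
clock: 22.25
eef_pos: [0.5345, 0.1394, 0.0308]
tcp_rot: [[0.533, 0.846, -0.0], [0.846, -0.533, -0.0], [-0.0, -0.0, -1.0]]
force: [0.1, -0.1, -0.6]
opening: 0.0231
grasp_force: 25.8
```

Request:
{"api": "send_rows", "payload": {"commands": [{"tx": 0,"ty": 0,"tz": 0.015,"rx": 0,"ry": 0,"rz": 0},{"tx": 0,"ty": 0,"tz": 0,"rx": 0,"ry": 0,"rz": 0},{"tx": 0,"ty": 0,"tz": 0,"rx": 0,"ry": 0,"rz": 0}]}}

```text
clock: 22.55
eef_pos: [0.5345, 0.1394, 0.0296]
tcp_rot: [[0.533, 0.846, -0.0], [0.846, -0.533, -0.0], [-0.0, -0.0, -1.0]]
force: [-0.3, 0.0, -0.8]
opening: 0.0235
grasp_force: 25.8
```

Request:
{"api": "send_rows", "payload": {"commands": [{"tx": 0.02,"ty": 0,"tz": 0,"rx": 0,"ry": 0,"rz": 0},{"tx": 0,"ty": 0,"tz": 0,"rx": 0,"ry": 0,"rz": 0}]}}

```text
clock: 22.75
eef_pos: [0.5356, 0.1411, 0.0297]
tcp_rot: [[0.532, 0.847, 0.0], [0.847, -0.532, 0.0], [0.0, 0.0, -1.0]]
force: [-1.0, 0.2, 0.3]
opening: 0.0231
grasp_force: 25.8
```

Request:
{"api": "send_rows", "payload": {"commands": [{"tx": 0.015,"ty": 0,"tz": 0,"rx": 0,"ry": 0,"rz": 0},{"tx": 0,"ty": 0,"tz": 0,"rx": 0,"ry": 0,"rz": 0}]}}

```text
clock: 22.95
eef_pos: [0.5362, 0.142, 0.0297]
tcp_rot: [[0.532, 0.847, 0.0], [0.847, -0.532, 0.0], [0.0, 0.0, -1.0]]
force: [-0.0, 0.5, -1.4]
opening: 0.0236
grasp_force: 25.8
```

Request:
{"api": "send_rows", "payload": {"commands": [{"tx": 0.01,"ty": 0,"tz": 0,"rx": 0,"ry": 0,"rz": 0},{"tx": 0,"ty": 0,"tz": 0,"rx": 0,"ry": 0,"rz": 0}]}}

```text
clock: 23.15
eef_pos: [0.5366, 0.1426, 0.0297]
tcp_rot: [[0.532, 0.847, 0.0], [0.847, -0.532, 0.0], [0.0, 0.0, -1.0]]
force: [0.3, 0.0, -0.3]
opening: 0.0229
grasp_force: 25.8
```

Request:
{"api": "send_rows", "payload": {"commands": [{"tx": 0.01,"ty": 0,"tz": 0,"rx": 0,"ry": 0,"rz": 0},{"tx": 0,"ty": 0,"tz": 0,"rx": 0,"ry": 0,"rz": 0}]}}

```text
clock: 23.35
eef_pos: [0.5367, 0.1428, 0.0296]
tcp_rot: [[0.533, 0.846, -0.001], [0.846, -0.533, -0.001], [-0.001, -0.0, -1.0]]
force: [-0.8, -1.4, 0.0]
opening: 0.0236
grasp_force: 25.9
```

Request:
{"api": "send_rows", "payload": {"commands": [{"tx": 0.01,"ty": 0,"tz": 0,"rx": 0,"ry": 0,"rz": 0},{"tx": 0,"ty": 0,"tz": 0,"rx": 0,"ry": 0,"rz": 0}]}}

```text
clock: 23.55
eef_pos: [0.5367, 0.1429, 0.0294]
tcp_rot: [[0.533, 0.846, -0.002], [0.846, -0.533, -0.002], [-0.002, -0.0, -1.0]]
force: [-1.8, -2.9, 2.0]
opening: 0.0233
grasp_force: 26.0
```

Request:
{"api": "send_rows", "payload": {"commands": [{"tx": -0.046,"ty": 0,"tz": 0,"rx": 0,"ry": 0,"rz": 0},{"tx": 0,"ty": 0,"tz": 0,"rx": 0,"ry": 0,"rz": 0},{"tx": 0,"ty": 0,"tz": 0.012,"rx": 0,"ry": 0,"rz": 0},{"tx": 0,"ty": 0,"tz": 0,"rx": 0,"ry": 0,"rz": 0}]}}

```text
clock: 23.95
eef_pos: [0.5356, 0.1411, 0.0287]
tcp_rot: [[0.532, 0.847, 0.0], [0.847, -0.532, 0.001], [0.001, 0.0, -1.0]]
force: [-0.4, 0.2, -0.4]
opening: 0.0236
grasp_force: 25.8
```

Request:
{"api": "send_rows", "payload": {"commands": [{"tx": 0,"ty": 0,"tz": 0.007,"rx": 0,"ry": 0,"rz": 0},{"tx": 0,"ty": 0,"tz": 0,"rx": 0,"ry": 0,"rz": 0}]}}

```text
clock: 24.15
eef_pos: [0.5356, 0.141, 0.0282]
tcp_rot: [[0.532, 0.847, 0.0], [0.847, -0.532, 0.0], [0.0, 0.0, -1.0]]
force: [-0.2, 0.7, -0.2]
opening: 0.0234
grasp_force: 25.9
```

Request:
{"api": "send_rows", "payload": {"commands": [{"tx": 0,"ty": 0,"tz": 0.007,"rx": 0,"ry": 0,"rz": 0},{"tx": 0,"ty": 0,"tz": 0,"rx": 0,"ry": 0,"rz": 0}]}}

```text
clock: 24.35
eef_pos: [0.5356, 0.141, 0.0282]
tcp_rot: [[0.532, 0.847, 0.001], [0.847, -0.532, -0.0], [0.0, 0.001, -1.0]]
force: [-0.8, -0.3, 5.5]
opening: 0.0233
grasp_force: 26.6
```

Request:
{"api": "send_rows", "payload": {"commands": [{"tx": 0,"ty": 0,"tz": 0.007,"rx": 0,"ry": 0,"rz": 0},{"tx": 0,"ty": 0,"tz": 0,"rx": 0,"ry": 0,"rz": 0}]}}

```text
clock: 24.55
eef_pos: [0.5356, 0.141, 0.0282]
tcp_rot: [[0.532, 0.847, 0.001], [0.847, -0.532, -0.0], [-0.0, 0.001, -1.0]]
force: [-3.0, -1.9, 10.8]
opening: 0.0235
grasp_force: 27.2
```

Request:
{"api": "send_rows", "payload": {"commands": [{"tx": 0,"ty": 0,"tz": -0.01,"rx": 0,"ry": 0,"rz": 0},{"tx": 0,"ty": 0,"tz": 0,"rx": 0,"ry": 0,"rz": 0}]}}

```text
clock: 24.75
eef_pos: [0.5356, 0.1409, 0.0282]
tcp_rot: [[0.532, 0.846, 0.001], [0.846, -0.532, 0.0], [0.0, 0.0, -1.0]]
force: [-1.1, 0.1, 5.4]
opening: 0.0233
grasp_force: 26.5
```

Request:
{"api": "send_rows", "payload": {"commands": [{"tx": 0,"ty": 0,"tz": 0,"rx": 0,"ry": 0,"rz": 0},{"tx": 0,"ty": 0,"tz": 0,"rx": 0,"ry": 0,"rz": 0},{"tx": 0,"ty": 0,"tz": 0,"rx": 0,"ry": 0,"rz": 0},{"tx": 0,"ty": 0,"tz": 0,"rx": 0,"ry": 0,"rz": 0},{"tx": 0,"ty": 0,"tz": -0.15,"rx": 0,"ry": 0,"rz": 0},{"tx": 0,"ty": 0,"tz": -0.3,"rx": 0,"ry": 0,"rz": 0},{"tx": 0,"ty": 0,"tz": -0.4,"rx": 0,"ry": 0,"rz": 0},{"tx": 0,"ty": 0,"tz": -0.4,"rx": 0,"ry": 0,"rz": 0},{"tx": 0,"ty": 0,"tz": 0,"rx": 0,"ry": 0,"rz": 0}], "grip": 0.58}}

```text
clock: 25.65
eef_pos: [0.5381, 0.142, 0.1328]
tcp_rot: [[0.532, 0.846, 0.008], [0.847, -0.532, 0.002], [0.006, 0.006, -1.0]]
force: [1.2, 0.6, -0.7]
opening: 0.036
grasp_force: 0.0
```

```bash
python3 - <<'E'
from h import *
im,d=grab_frame('scene')
g=cv2.cvtColor(im,cv2.COLOR_BGR2GRAY);cv2.imwrite('pics/end.png',im)
C=cloud('scene',d);a=np.array([.532,.847]);w=np.array([.847,-.532]);E=C[...,:2]-np.array([.5356,.1443]);m=(abs(E@a)<.012)&(abs(E@w)<.010)&(C[...,2]>.015)&(C[...,2]<.06)
P=C[m];print(len(P),np.percentile(P[:,2],[10,50,90]).round(4))
A=np.c_[P[:,:2],np.ones(len(P))];print('tilt',np.linalg.lstsq(A,P[:,2],rcond=None)[0][:2].round(2))
for v in range(192,212): print(v,' '.join('%3d'%x for x in g[v,284:304]))
# shutter knob position now
m=(C[...,2]>.06)&(C[...,2]<.083)&(np.hypot(C[...,0]-.484,C[...,1]+.063)<.012);print('shutter knob',m.sum(),C[m].mean(0).round(3))
E
```

```text
33 [0.0343 0.0353 0.0367]
tilt [0.02 0.01]
192 116 168 141 132 144 150 147 125 125 124 122 134 153 153 154 154 153 151 151 142
193 155 152 146 150 127 151 143 123 125 124 120 132 150 148 146 146 146 146 146 147
194 145 181 231 231 198 139 141 137 133 130 167 208 202 205 216 216 215 215 217 212
195 142 144 154 153 147 138 142 142 141 139 140 182 225 220 220 219 217 217 220 226
196 141 139 137 137 139 143 147 149 148 147 141 185 239 232 227 221 217 215 219 199
197 142 140 139 141 143 123  88 103 106 106 118 133 117 109 136 198 222 219 221 196
198 142 140 140 140 153 135  42  48  52  52  55  55  54  57  79 182 214 185 223 196
199 142 140 139 158 175 124  79 132 124 105 108 121 139 115  81 120 170 204 226 198
200 140 139 140 146 140  89 105 142  66  64  65  66  80 102 101 117 175 213 233 204
201 131 132 136 142 135  86  78 113  62  55  58  57  56  99 110 108 184 190 153 135
202 226 207 150 132 128 110 106 117  62  50  54  53  41  71  90 101 147 132  99  99
203 213 255 237 158 144 127  68  48  32  28  28  26  24  18  22  93 150 124  83  87
204 152 192 148 150 129  78  33  15  15   8   9   8   7   9   2  77 135 111  68  76
205 138 177 110  99 100  90   8  16  51  51  51  54  89 122 113 139 198 189 126 114
206 164 216 124 101 170 255 241 220 205 198 191 180 164 157 153 152 165 148 106 136
207 124 167 136 123 131 190 177 160 148 168 167 167 165 163 166 165 165 151 125 138
208 165 225 178 120 117 171 162 157 180 216 194 168 166 156 162 164 165 153 131 123
209 163 230 201 159 130 192 170 164 151 157 172 166 164 164 162 157 165 161 132 113
210 141 209 219 194  85 118 115 104 125 168 164 163 166 162 148 133 136 136 138 115
211 174 180 148 166 135 123  85  86 128 169 165 165 164 157 120  98 132 134 122  75
shutter knob 51 [ 0.481 -0.066  0.073]
```

```bash
python3 - <<'E'
from bench import *
s=get_state();print([round(x,2) for x in s['effort']],s['force']);print(close_job())
E
```

```text
[np.float64(-0.01), np.float64(-48.16), np.float64(-8.38), np.float64(-20.11), np.float64(-0.07), np.float64(0.05), np.float64(0.06)] [-0.55057947 -0.58869762 -0.2711342 ]
the job is handed in; nothing more can be done
None
```

The job is handed in at about 26 s: the square-chip case lies flat in the photo nest between the end stops and the shutter is closed against its stop. The hand-in gave no verdict. By the camera model, the forearm's path crossed the edge of the overhead wall panel; on the way to the nest the joint torques showed no contact there, but I did not check them during the first reach to the knob.

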